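# Fetch the stray tiger's eye from under the display riser with the reacher

### The arm

A 7-joint arm with a two-finger parallel gripper is mounted at the origin on the work surface. World frame = base frame: x ahead of the robot, y to its left, z up, the work surface at z = 0. Lengths are in m, angles in degrees, forces in N, time in s.
With the tool pointing down it reaches from about 0.425 to 0.875 m from the base axis. Payload 4.7 kg.
Tool frame: the origin (TCP) lies on the centre line of the jaws, within the pads' length; the fingertips stand 8 mm ahead of it and the grasp point (between the pads) lies 11 mm behind it; z points along the fingers, y is the direction in which the jaws open and shut (so a half turn about z gives the same grasp; the last joint's range is limited). The gripper opens to 87 mm and grips with 3 to 60 N. Pads are 19 mm wide; open, the fingers measure 117 mm over their backs; the gripper's body (75 mm by 190 mm) begins 51 mm behind the grasp point.
Start: joints at [-71.786, 18.392, -4.016, 83.108, 1.295, 78.541, -3.26], TCP at [0.194, 0.62, 0.231] pointing down, gripper open.
Joint ranges: [-163.93, 163.93], [-17.29, 119.83], [-79.2, 71.16], [3.27, 140.29], [-89.18, 269.18], [5.43, 117.66], [-154.24, 154.24]. Speed limits (degrees/s): [147.25, 147.25, 180, 180, 180, 180, 180].

### API

Orientations are given as [roll, pitch, yaw] about the fixed x, y, z axes, in that order (R = Rz(yaw) Ry(pitch) Rx(roll)).
In Python, from cell import status, vision, workorder gives the robot as it stands.
- The arm moves only by the tool step_arm, never from a script. Its argument "series" is a list of rows, each an object of numbers: "ax", "ay", "az": the turn, a rotation vector about the world's x, y, z in degrees; "x", "y", "z": the shift along the world's x, y, z in m; "claw": the opening in per cent of the stroke, from 0 (shut) to 100 (fully open). In form: [{"ax": .., "ay": .., "az": .., "x": .., "y": .., "z": .., "claw": ..}, ...]. A call has 1 to 12 rows; each row is the pose to reach, as a shift and turn from the pose commanded when the call began; what a row does not reach only later rows make up. A row lasts 1/10 s, in which the tool goes at most 50 mm and 8.59 degrees, less where a joint would pass 70% of its speed; a pose out of reach is approached as far as the arm can. A call with a gripper value outside its range is refused whole. The fingers move at their own pace and stop on an object; "squeeze" is the grip in N (left out, the last holds). Time passes only in rows, so rows that repeat a pose let the fingers close. It gives the time, the measured TCP pose, the force and the opening at its end, in the units of the state.
- status.get_obs(): the state, without advancing time (a new reading comes with each control period).
- vision.read_camera(name): name is "side" or "top" or "wrist"; returns the picture (420x560x3 uint8, red, green, blue); there is no depth.
- vision.camera_params(name): a dict with "fovy" (degrees; the focal length in pixels is half the picture's height over the tangent of half this angle, whatever the lens; pixels are square), "cx", "cy" (the principal point, pixels), "eye" and "orientation" of the camera in the world; the wrist camera has in their place "tool_from_camera" (4x4, takes a point from camera to tool coordinates, whose origin is the TCP and whose axes are the flange's). Camera axes: x right, y down, z forward; pixel columns grow to the right and rows downward; lengths in m; the calibration is good to about 2 mm. The wrist camera is an equidistant fisheye: a pixel r from the principal point sees the ray r / f radians off the axis. A picture is of the moment at which its call begins: read the wrist's pose just before it. camera_params takes no time and is no camera call.
- workorder.sign_off(): hands the job in, once; it reports no verdict.
The state is a dict: "time_s": time; "qpos": joint angles; "joint_velocities": joint speeds; "effort": joint torques, N m; "tool_pos": TCP position; "tool_rot": TCP orientation; "force": force on the tool from outside, world axes, zero at the start; "wrist_torque": the same for the moment, N m; "grip_width": finger opening in m.
Only numpy, scipy, OpenCV 4.12 (cv2) and the standard library are available. Lean on these libraries where they do the work, as an engineer would, in place of code of your own. Each camera call takes 0.05 s, during which the arm holds its last target.

### The job

One tumbled stone has rolled under the low clear riser, too deep for a hand. The short reacher lies with its pistol grip up against the books, so bring it clear of them and lay it down first, then take it again by grip and trigger, squeeze the trigger to close its jaws on the stone under the riser and draw the stone out held in the jaws. Put the stone into the ceramic bowl and leave the reacher lying flat on the shelf with its trigger let go, without disturbing the bowl, the jar or the loupe.

Things in the scene. Friction and masses are not known exactly. Their poses are not given: they have to be found in the camera images.
- reacher_shaft (a point): Short reacher (0.19 kg, 308 mm) lying on its side. Point on the axis of its 14 mm square tube, at the balance point, 13 mm up; bare tube from 37 mm behind to 77 mm ahead. Axes: x along the tube to the jaws, y left, z up; the pistol grip sticks out to -y. From here the grip point is at (-96, -50, 0) mm, the mouth at (168, 0, 0) mm. The whole tool is 26 mm high.
- reacher_grip (a point): Mid-way between the back of the pistol grip (31 mm behind) and the front of the trigger (31 mm ahead when let go), 13 mm up; axes as reacher_shaft. Grip 24 mm thick, 26 mm high, out to 102 mm from the tube axis. To squeeze, close the fingers along x: 62 mm apart = let go, 47 = fully shut, 51 to 58 = stopped by the stone. At the start the books block the space behind the grip.
- reacher_mouth (a point): Middle between the two rubber jaw pads (26 mm long, 18 mm high), 13 mm up; axes as reacher_shaft. Open, the pads are 50 mm apart and the jaws 80 mm wide over all; the pads reach 14 mm behind and ahead of this point, the jaw head begins 55 mm behind it. Both jaws close sideways to the middle as the trigger is squeezed.
- trigger (a joint): Trigger angle, rad: 0 let go (jaws open), 0.32 fully squeezed (pads 7 mm apart), 0.1 to 0.22 with the stone between the pads. Sprung open: at the fingers about 9 N to start, 16 N at full squeeze; of what is pressed beyond that each jaw gets about a third. 30 to 50 N at the fingers holds the stone well.
- jaw_left: The reacher's jaw on its +y side; origin on its pivot, 66 mm behind the mouth. Needs nothing but closing through the trigger.
- jaw_right: The reacher's jaw on its -y side; origin on its pivot, 66 mm behind the mouth.
- stone_center (a point): Centre of the stray tumbled tiger's eye, a brown oval pebble 30 x 24 mm and 18 mm high (long side along its x), 9 mm above the shelf, about 25 g. It starts under the riser, 75 to 110 mm in from the open side and up to 28 mm off the riser's middle, so that an open jaw may pass within a few mm of a side wall: feel for it and shift if the reacher is stopped.
- riser: Low display riser of clear acrylic, fixed, 160 (x) x 150 (y) mm, 45 mm high; walls and top 5 mm, so 40 mm clear height and 150 mm clear width. Origin: middle of the footprint at shelf level. Open only on its +y side (at y = +75 mm in its frame). Two small crystals stand on its top by the closed side, up to 106 mm above the shelf.
- books: Stack of three books lying flat, fixed, 240 (x) x 150 (y) mm, 78 mm high; origin: middle of the footprint at shelf level. Its front face is at y = -75 mm in its frame; the back of the reacher's grip starts 3 to 12 mm before that face.
- bowl: Small ceramic bowl, loose, 0.35 kg, 96 mm across the rim, 42 mm high, wall 4 mm; origin: middle of its underside.
- bowl_in (a point): Centre of the bowl's inner floor.
- jar: Twist-cap glass jar full of tumbled stones, loose, 76 mm across, 99 mm high; origin: middle of its underside. Bystander; it and the bowl may stand in each other's place.
- granite: Black granite slab lying flat, fixed, 120 x 160 x 20 mm; origin: middle of its underside. Bystander.
- loupe: Aluminium loupe in a spring-clip stand, loose, on the granite slab; round foot 64 mm across, 112 mm high; origin: middle of the foot's underside. Bystander.
Things that resemble listed ones, but are neither listed nor needed, are in the scene too. Leave any yellow look-alike of the riser alone.

How it is judged:
By the outcome, as a careful person would: the job done as asked, in the order asked, and still so for the second after the job is handed in, with the robot touching nothing.
It also fails if it takes over 67 s, if anything falls off the work surface, if the arm or the gripper's body presses on something with over 40 N, if the wrist force passes 120 N, or if a joint passes its speed limit or range.

## Working session

There is one attempt and no reset: what is moved stays moved. The work goes in short steps, Python scripts to look and compute and a tool call to move; the robot and the scene stay as the last step left them, time stands still between calls to the robot, and variables do not carry over. Pictures are saved under pics/ and viewed, and the job is handed in when it is done.

Besides the shell and the picture viewer there is one more tool, called after "Call:" as name(argument=value, ...) on one line, values as JSON. step_arm: Moves the arm, as the interface text tells. Its arguments: {"type":"object","properties":{"series":{"type":"array"},"squeeze":{"type":"number"}},"required":["series"]}

```bash
ls; mkdir -p pics; python3 - <<'E'
from cell import status, vision, workorder
import cv2
print(status.get_obs())
for n in ["side","top","wrist"]:
    im=vision.read_camera(n); cv2.imwrite(f"pics/a_{n}.png",im[:,:,::-1]); print(n,vision.camera_params(n))
E
```

```text
pics
{'time_s': 0.0, 'qpos': array([-71.78536255,  18.44097925,  -4.0133997 ,  83.17478766,
         1.29394688,  78.54007794,  -3.2606259 ]), 'joint_velocities': array([-0.01572113, -0.06060118, -0.05515739,  0.06920715, -0.01174906,
       -0.00097448, -0.0418467 ]), 'effort': array([ 3.58279021e-04, -4.91298687e+01, -4.03822605e-01, -3.12518513e+01,
       -6.39984920e-02,  4.37914033e-02,  1.79502413e-04]), 'tool_pos': array([0.19435358, 0.61970333, 0.22944044]), 'tool_rot': array([-1.79889329e+02,  5.33528036e-03,  1.62592256e+02]), 'force': array([-0.17054877,  0.32682978,  0.0833506 ]), 'wrist_torque': array([-0.00331538,  0.01044452, -0.02828086]), 'grip_width': 0.08698209731115981}
side {'fovy': 52.753571758898175, 'cx': 277.80189883142214, 'cy': 207.5609258706425, 'eye': array([ 0.12792616, -0.84866075,  1.17981834]), 'orientation': array([-140.09835819,   -0.3972713 ,  -24.55187072])}
top {'fovy': 50.79393624887008, 'cx': 275.37195906543064, 'cy': 217.33258493578273, 'eye': array([0.45320822, 0.02550411, 1.34351366]), 'orientation': array([-176.51853425,    0.22413212,  -90.39636184])}
wrist {'fovy': 65.70646984690485, 'cx': 279.80892076285704, 'cy': 206.6218104694362, 'tool_from_camera': array([[ 9.25760758e-05, -9.52485226e-01, -3.04584777e-01,
         8.39794740e-02],
       [ 9.99999993e-01,  1.08711898e-04, -3.60175633e-05,
        -5.06853104e-04],
       [ 6.74181861e-05, -3.04584771e-01,  9.52485230e-01,
        -1.54763869e-01],
       [ 0.00000000e+00,  0.00000000e+00,  0.00000000e+00,
         1.00000000e+00]])}
```

View pics/a_top.png

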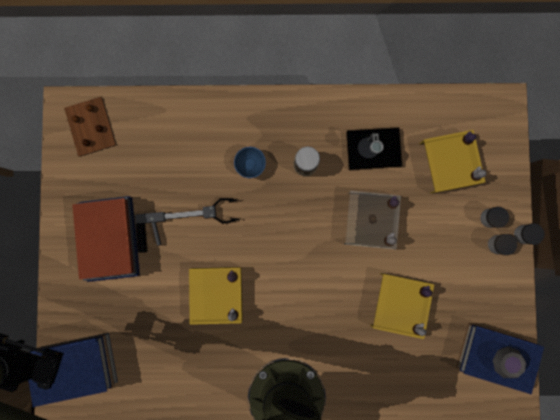

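View pics/a_side.png

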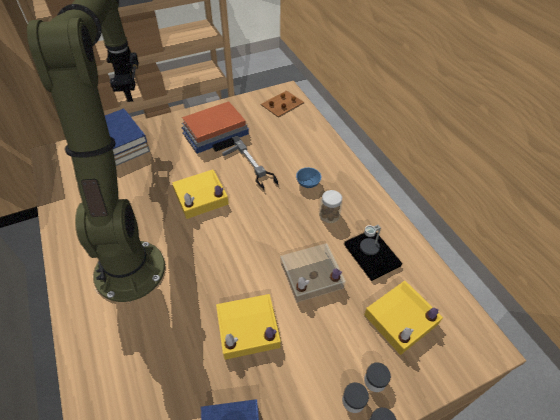

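View pics/a_wrist.png

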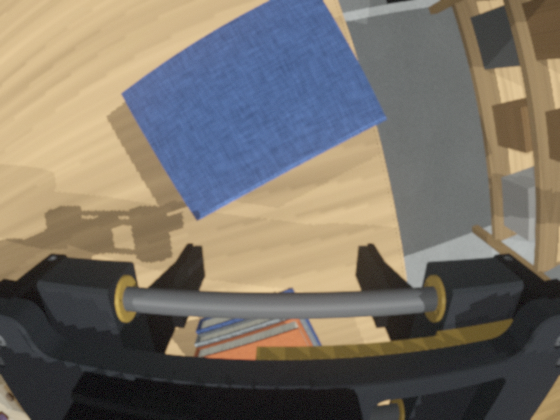

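```bash
cat > h.py <<'E'
import numpy as np, cv2
from scipy.spatial.transform import Rotation as Ro
from cell import status, vision, workorder
def par(n):
    p=vision.camera_params(n); f=210/np.tan(np.radians(p['fovy']/2)); return p,f
def w(n,u,v,z):
    p,f=par(n); R=Ro.from_euler('xyz',p['orientation'],degrees=True).as_matrix()
    d=R@np.array([(u-p['cx'])/f,(v-p['cy'])/f,1]); e=p['eye']; return e+d*(z-e[2])/d[2]
def pix(n,P):
    p,f=par(n); R=Ro.from_euler('xyz',p['orientation'],degrees=True).as_matrix()
    c=R.T@(np.array(P)-p['eye']); return np.array([p['cx']+f*c[0]/c[2],p['cy']+f*c[1]/c[2]])
def wcam(pos,rot):
    p,f=par('wrist'); T=np.eye(4); T[:3,:3]=Ro.from_euler('xyz',rot,degrees=True).as_matrix(); T[:3,3]=pos
    return p,f,T@p['tool_from_camera']
def ww(pos,rot,u,v,z):
    p,f,C=wcam(pos,rot); x,y=u-p['cx'],v-p['cy']; r=np.hypot(x,y); t=r/f
    d=C[:3,:3]@np.array([np.sin(t)*x/max(r,1e-9),np.sin(t)*y/max(r,1e-9),np.cos(t)])
    return C[:3,3]+d*(z-C[2,3])/d[2]
def wpix(pos,rot,P):
    p,f,C=wcam(pos,rot); c=C[:3,:3].T@(np.array(P)-C[:3,3]); t=np.arctan2(np.hypot(c[0],c[1]),c[2]); r=np.hypot(c[0],c[1])
    return np.array([p['cx']+f*t*c[0]/r,p['cy']+f*t*c[1]/r])
def crop(src,dst,x0,y0,x1,y1,k,grid=20):
    im=cv2.imread(src)[y0:y1,x0:x1]; im=cv2.resize(im,None,fx=k,fy=k,interpolation=cv2.INTER_CUBIC)
    im=cv2.convertScaleAbs(im,alpha=1.4,beta=15)
    for u in range((x0//grid+1)*grid,x1,grid):
        cv2.putText(im,str(u),((u-x0)*k,10),0,.4,(0,255,255),1); cv2.line(im,((u-x0)*k,12),((u-x0)*k,18),(0,255,255),1)
    for v in range((y0//grid+1)*grid,y1,grid):
        cv2.putText(im,str(v),(0,(v-y0)*k+4),0,.4,(0,255,255),1); cv2.line(im,(26,(v-y0)*k),(32,(v-y0)*k),(0,255,255),1)
    cv2.imwrite(dst,im)
E
python3 - <<'E'
from h import *
crop('pics/a_top.png','pics/c1.png',65,185,255,290,4,10)
crop('pics/a_top.png','pics/c2.png',225,115,415,260,4,10)
crop('pics/a_side.png','pics/c3.png',180,95,350,225,4,10)
crop('pics/a_side.png','pics/c4.png',265,180,415,310,5,10)
E
```

```text
(no output)
```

View pics/c1.png

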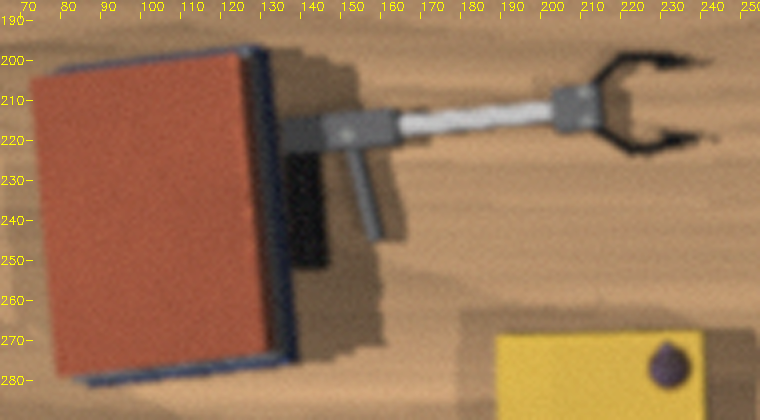

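View pics/c2.png

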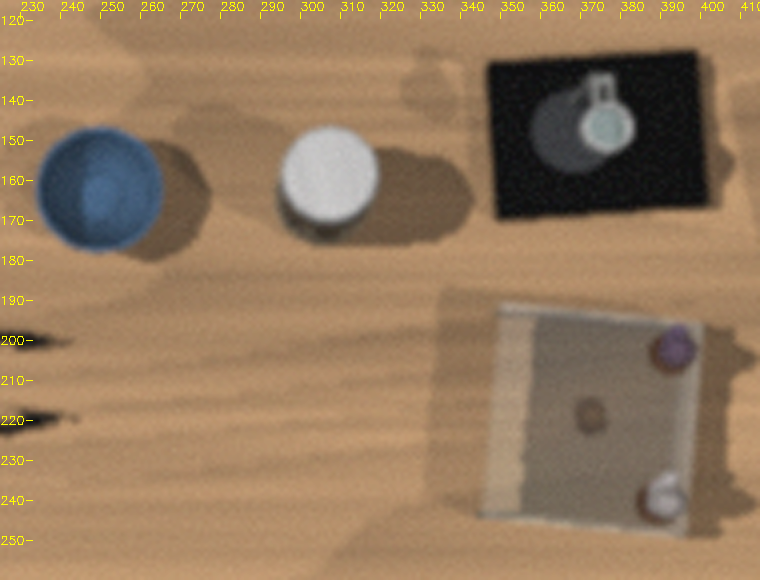

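View pics/c3.png

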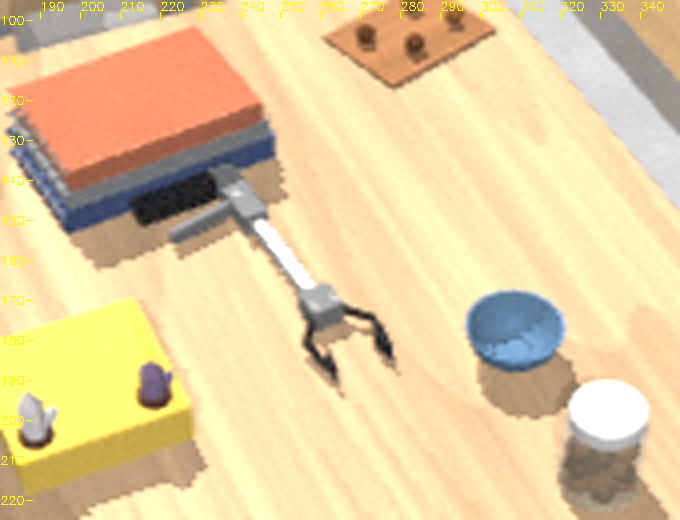

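View pics/c4.png

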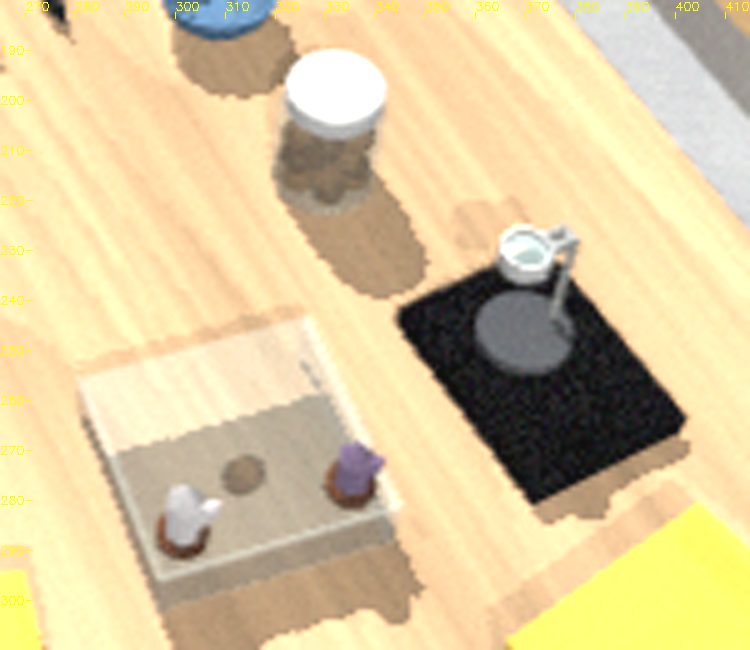

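```bash
python3 - <<'E'
from h import *
np.set_printoptions(precision=4,suppress=True)
T={'tubeL':(165,216.25,.02),'tubeR':(203.25,212.5,.02),'head':(209.5,212,.026),'tipU':(242.5,200.5,.013),'tipD':(244,219.5,.013),
'gripL':(137,252,.026),'gripR':(146.7,252,.026),'trig':(158.75,245,.02),'handL':(135.5,219,.026),
'rA':(349.5,191,.045),'rB':(345.75,244.25,.045),'rC':(397,248.75,.045),'rD':(400.5,196.25,.045),'stone':(372.75,218.75,.012),
'bowl':(250,162.25,.042),'jar':(307.5,158.25,.099),'loupe':(376.5,146.5,.11),
'bkTL':(65+30/4,185+78/4,.078),'bkTR':(65+240/4,185+52/4,.078),'bkBR':(65+270/4,185+350/4,.078),'bookfrontbottom':(65+298/4,185+362/4,.026),'bookfronttop':(65+268/4,185+47/4,.026), 'yTL':(65+496/4,185+335/4,.045),'yTR':(65+703/4,185+333/4,.045)}
for k,v in T.items(): print(k,w('top',*v))
S={'stone':(265+243/5,180+475/5,.012),'bowl':(180+516/4,95+328/4,.042),'rA':(265+305/5,180+318/5,.045),'rB':(265+78/5,180+380/5,.045),'rC':(265+158/5,180+580/5,.045),'rD':(265+398/5,180+510/5,.045),
'tipU':(180+390/4,95+360/4,.013),'tipD':(180+338/4,95+380/4,.013),'tubeL':(180+260/4,95+228/4,.02),'tubeR':(180+310/4,95+290/4,.02),'head':(180+322/4,95+298/4,.026),'jar':(265+335/5,180+88/5,.099)}
print()
for k,v in S.items(): print(k,w('side',*v))
E
```

```text
tubeL [0.5394 0.3613 0.02  ]
tubeR [0.5498 0.2465 0.02  ]
head [0.5508 0.2268 0.026 ]
tipU [0.5859 0.1291 0.013 ]
tipD [0.5283 0.1247 0.013 ]
gripL [0.4331 0.4423 0.026 ]
gripR [0.4329 0.4134 0.026 ]
trig [0.4534 0.3793 0.02  ]
handL [0.5314 0.448  0.026 ]
rA [ 0.6085 -0.1892  0.045 ]
rB [ 0.4518 -0.1755  0.045 ]
rC [ 0.4376 -0.3251  0.045 ]
rD [ 0.5918 -0.3391  0.045 ]
stone [ 0.5279 -0.2632  0.012 ]
bowl [0.6969 0.1043 0.042 ]
jar [ 0.6965 -0.0626  0.099 ]
loupe [ 0.7263 -0.2566  0.11  ]
bkTL [0.5714 0.6132 0.078 ]
bkTR [0.5891 0.4623 0.078 ]
bkBR [0.3757 0.438  0.078 ]
bookfrontbottom [0.3636 0.434  0.026 ]
bookfronttop [0.5983 0.4593 0.026 ]
yTL [0.3835 0.2835 0.045 ]
yTR [0.3839 0.1322 0.045 ]

stone [ 0.5287 -0.2643  0.012 ]
bowl [0.6983 0.1009 0.042 ]
rA [ 0.6092 -0.1928  0.045 ]
rB [ 0.4539 -0.1756  0.045 ]
rC [ 0.4379 -0.3237  0.045 ]
rD [ 0.5922 -0.3415  0.045 ]
tipU [0.5856 0.1365 0.013 ]
tipD [0.531  0.1332 0.013 ]
tubeL [0.5389 0.348  0.02  ]
tubeR [0.5506 0.2465 0.02  ]
head [0.5547 0.2261 0.026 ]
jar [ 0.6966 -0.0651  0.099 ]
```

Call:
step_arm(series=[{"x":0.029,"y":-0.025,"z":0,"az":-6},{"x":0.058,"y":-0.05,"z":0,"az":-12},{"x":0.09,"y":-0.078,"z":0,"az":-18},{"x":0.125,"y":-0.108,"z":0,"az":-25},{"x":0.16,"y":-0.138,"z":0,"az":-32},{"x":0.195,"y":-0.168,"z":-0.01,"az":-39},{"x":0.23,"y":-0.199,"z":-0.02,"az":-46},{"x":0.265,"y":-0.229,"z":-0.03,"az":-53},{"x":0.3,"y":-0.26,"z":-0.04,"az":-60},{"x":0.33,"y":-0.285,"z":-0.05,"az":-65},{"x":0.349,"y":-0.302,"z":-0.06,"az":-67.9},{"x":0.349,"y":-0.302,"z":-0.06,"az":-67.9}])

```text
invalid input
```

```bash
cat > look.py <<'E'
import sys
from h import *
np.set_printoptions(precision=4,suppress=True)
for n in sys.argv[2:]:
    o=status.get_obs()
    im=vision.read_camera(n); cv2.imwrite(f"pics/{sys.argv[1]}_{n}.png",im[:,:,::-1])
    print(n,o['time_s'],list(o['tool_pos'].round(4)),list(o['tool_rot'].round(2)),o['qpos'].round(1),o['force'].round(1),o['grip_width'])
E
python3 look.py b wrist
```

```text
wrist 0.15 [np.float64(0.1943), np.float64(0.6198), np.float64(0.2297)] [np.float64(-179.92), np.float64(0.0), np.float64(162.6)] [-71.8  18.4  -4.   83.2   1.3  78.5  -3.3] [-1.1  0.3  0.6] 0.0868988836073175
```

View pics/b_wrist.png

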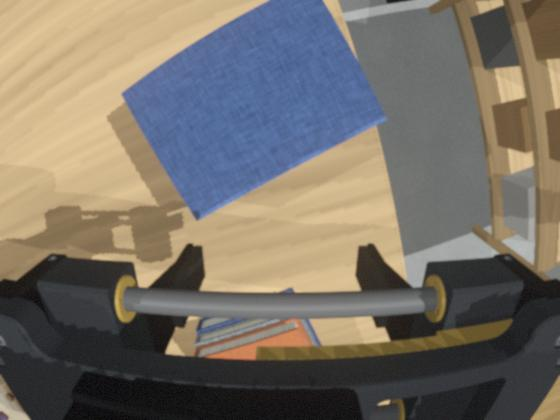

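The call was refused; I'll give every key in each row.

Call:
step_arm(series=[{"ax":0,"ay":0,"az":-6,"x":0.029,"y":-0.025,"z":0,"claw":100},{"ax":0,"ay":0,"az":-12,"x":0.058,"y":-0.05,"z":0,"claw":100},{"ax":0,"ay":0,"az":-18,"x":0.09,"y":-0.078,"z":0,"claw":100},{"ax":0,"ay":0,"az":-25,"x":0.125,"y":-0.108,"z":0,"claw":100},{"ax":0,"ay":0,"az":-32,"x":0.16,"y":-0.138,"z":0,"claw":100},{"ax":0,"ay":0,"az":-39,"x":0.195,"y":-0.168,"z":-0.01,"claw":100},{"ax":0,"ay":0,"az":-46,"x":0.23,"y":-0.199,"z":-0.02,"claw":100},{"ax":0,"ay":0,"az":-53,"x":0.265,"y":-0.229,"z":-0.03,"claw":100},{"ax":0,"ay":0,"az":-60,"x":0.3,"y":-0.26,"z":-0.04,"claw":100},{"ax":0,"ay":0,"az":-65,"x":0.33,"y":-0.285,"z":-0.05,"claw":100},{"ax":0,"ay":0,"az":-67.9,"x":0.349,"y":-0.302,"z":-0.06,"claw":100},{"ax":0,"ay":0,"az":-67.9,"x":0.349,"y":-0.302,"z":-0.06,"claw":100}], squeeze=20)

```text
time_s: 1.4
tool_pos: [0.5458, 0.3133, 0.1686]
tool_rot: [-179.9, 0.2, 94.3]
force: [-0.1, -0.0, 0.4]
grip_width: 0.087
```

```bash
python3 look.py b wrist
```

```text
wrist 1.4 [np.float64(0.5458), np.float64(0.3133), np.float64(0.1686)] [np.float64(-179.93), np.float64(0.22), np.float64(94.28)] [-47.1  18.3  18.1  91.5  -5.7  71.3 -23.7] [-0.1 -0.   0.4] 0.08699132727125576
```

View pics/b_wrist.png

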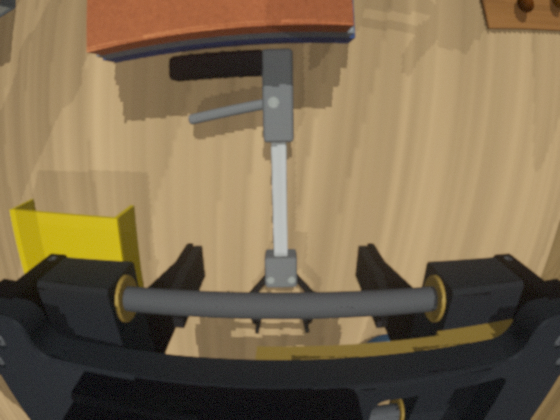

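```bash
python3 - <<'E'
from h import *
np.set_printoptions(precision=4,suppress=True)
pos=[.5458,.3133,.1686];rot=[-179.93,.22,94.28]
for k,u,v,z in [('handback',278,50,.026),('tube0',279,142,.02),('tube1',281,251,.02),('head0',281,252,.026),('headfront',281,286,.026),('gripEndback',172,57,.026),('gripEndfront',172,79,.026),('trig',192,119,.013),('gripback near axis',258,52,.026),('bookR',352,40,.026),('bookL',106,60,.026)]:
    print(k,ww(pos,rot,u,v,z))
E
```

```text
handback [0.534  0.4475 0.026 ]
tube0 [0.5412 0.3625 0.02  ]
tube1 [0.5515 0.2515 0.02  ]
head0 [0.5514 0.2532 0.026 ]
headfront [0.5545 0.2127 0.026 ]
gripEndback [0.4364 0.4388 0.026 ]
gripEndfront [0.4378 0.4177 0.026 ]
trig [0.4557 0.3794 0.013 ]
gripback near axis [0.5163 0.4445 0.026 ]
bookR [0.5999 0.4644 0.026 ]
bookL [0.3649 0.4396 0.026 ]
```

Call:
step_arm(series=[{"ax":0,"ay":0,"az":0.4,"x":0.002,"y":0.0075,"z":-0.03,"claw":100},{"ax":0,"ay":0,"az":0.4,"x":0.002,"y":0.0075,"z":-0.07,"claw":100},{"ax":0,"ay":0,"az":0.4,"x":0.002,"y":0.0075,"z":-0.11,"claw":100},{"ax":0,"ay":0,"az":0.4,"x":0.002,"y":0.0075,"z":-0.135,"claw":100},{"ax":0,"ay":0,"az":0.4,"x":0.002,"y":0.0075,"z":-0.145,"claw":100},{"ax":0,"ay":0,"az":0.4,"x":0.002,"y":0.0075,"z":-0.15,"claw":100},{"ax":0,"ay":0,"az":0.4,"x":0.002,"y":0.0075,"z":-0.15,"claw":100},{"ax":0,"ay":0,"az":0.4,"x":0.002,"y":0.0075,"z":-0.15,"claw":100}])

```text
time_s: 2.25
tool_pos: [0.5464, 0.3269, 0.0224]
tool_rot: [179.9, -0.1, 95.1]
force: [0.4, -0.6, 0.2]
grip_width: 0.087
```

Call:
step_arm(series=[{"ax":0,"ay":0,"az":0,"x":-0.001,"y":0,"z":-0.005,"claw":100},{"ax":0,"ay":0,"az":0,"x":-0.001,"y":0,"z":-0.01,"claw":100},{"ax":0,"ay":0,"az":0,"x":-0.001,"y":0,"z":-0.01,"claw":60},{"ax":0,"ay":0,"az":0,"x":-0.001,"y":0,"z":-0.01,"claw":30},{"ax":0,"ay":0,"az":0,"x":-0.001,"y":0,"z":-0.01,"claw":10},{"ax":0,"ay":0,"az":0,"x":-0.001,"y":0,"z":-0.01,"claw":0},{"ax":0,"ay":0,"az":0,"x":-0.001,"y":0,"z":-0.01,"claw":0},{"ax":0,"ay":0,"az":0,"x":-0.001,"y":0,"z":-0.01,"claw":0}], squeeze=25)

```text
time_s: 3.05
tool_pos: [0.5445, 0.3258, 0.0107]
tool_rot: [180.0, -0.0, 95.1]
force: [0.0, 0.2, 0.8]
grip_width: 0.0469
```

Call:
step_arm(series=[{"ax":0,"ay":0,"az":0,"x":0,"y":0,"z":0,"claw":0},{"ax":0,"ay":0,"az":0,"x":0,"y":0,"z":0,"claw":0}])

```text
time_s: 3.25
tool_pos: [0.5445, 0.3258, 0.0106]
tool_rot: [180.0, -0.0, 95.1]
force: [0.1, 0.2, -0.2]
grip_width: 0.0311
```

Call:
step_arm(series=[{"ax":0,"ay":0,"az":0,"x":0,"y":0,"z":0,"claw":0},{"ax":0,"ay":0,"az":0,"x":0,"y":0,"z":0,"claw":0},{"ax":0,"ay":0,"az":0,"x":0,"y":0,"z":0,"claw":0},{"ax":0,"ay":0,"az":0,"x":0,"y":0,"z":0.005,"claw":0},{"ax":0,"ay":0,"az":0,"x":0,"y":-0.003,"z":0.01,"claw":0},{"ax":0,"ay":0,"az":0,"x":0.001,"y":-0.01,"z":0.015,"claw":0},{"ax":0,"ay":0,"az":0,"x":0.002,"y":-0.02,"z":0.015,"claw":0},{"ax":0,"ay":0,"az":0,"x":0.004,"y":-0.04,"z":0.015,"claw":0},{"ax":0,"ay":0,"az":0,"x":0.005,"y":-0.06,"z":0.015,"claw":0}])

```text
time_s: 4.15
tool_pos: [0.5496, 0.2641, 0.0256]
tool_rot: [180.0, 0.0, 95.1]
force: [-0.5, 0.2, -1.4]
grip_width: 0.0139
```

```bash
python3 look.py c wrist
```

```text
wrist 4.15 [np.float64(0.5496), np.float64(0.2641), np.float64(0.0256)] [np.float64(179.99), np.float64(0.03), np.float64(95.09)] [-42.5  24.2  17.5 101.6  -8.6  55.4 -16.6] [-0.5  0.2 -1.4] 0.013885458217962835
```

View pics/c_wrist.png

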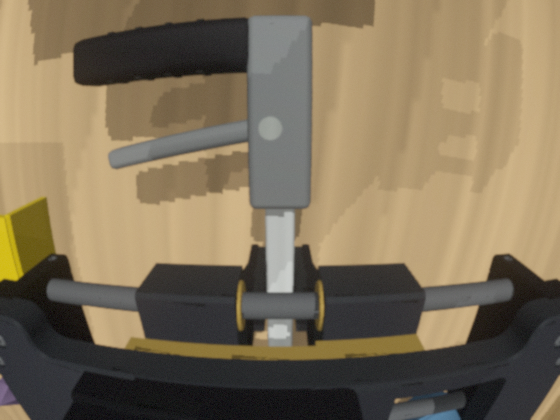

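Call:
step_arm(series=[{"ax":0,"ay":0,"az":0,"x":0.001,"y":-0.02,"z":0,"claw":0},{"ax":0,"ay":0,"az":-1,"x":0.002,"y":-0.045,"z":0,"claw":0},{"ax":0,"ay":0,"az":-3,"x":0.003,"y":-0.075,"z":0,"claw":0},{"ax":0,"ay":0,"az":-5,"x":0.005,"y":-0.105,"z":0,"claw":0},{"ax":0,"ay":0,"az":-7,"x":0.006,"y":-0.135,"z":0,"claw":0},{"ax":0,"ay":0,"az":-9,"x":0.007,"y":-0.165,"z":0,"claw":0},{"ax":0,"ay":0,"az":-10,"x":0.009,"y":-0.19,"z":0,"claw":0},{"ax":0,"ay":0,"az":-10.9,"x":0.01,"y":-0.21,"z":0,"claw":0},{"ax":0,"ay":0,"az":-10.9,"x":0.01,"y":-0.2225,"z":0,"claw":0},{"ax":0,"ay":0,"az":-10.9,"x":0.01,"y":-0.2225,"z":0,"claw":0},{"ax":0,"ay":0,"az":-10.9,"x":0.01,"y":-0.2225,"z":-0.006,"claw":0},{"ax":0,"ay":0,"az":-10.9,"x":0.01,"y":-0.2225,"z":-0.011,"claw":0}])

```text
time_s: 5.4
tool_pos: [0.5593, 0.0451, 0.014]
tool_rot: [-180.0, -0.0, 84.3]
force: [0.1, 0.5, -2.3]
grip_width: 0.0137
```

Call:
step_arm(series=[{"ax":0,"ay":0,"az":0,"x":0,"y":0,"z":-0.002,"claw":0},{"ax":0,"ay":0,"az":0,"x":0,"y":0,"z":-0.0035,"claw":0},{"ax":0,"ay":0,"az":0,"x":0,"y":0,"z":-0.0035,"claw":0}])

```text
time_s: 5.7
tool_pos: [0.5594, 0.0439, 0.0109]
tool_rot: [-180.0, 0.0, 84.3]
force: [0.6, 0.2, -1.7]
grip_width: 0.0138
```

Call:
step_arm(series=[{"ax":0,"ay":0,"az":0,"x":0,"y":0,"z":0,"claw":50},{"ax":0,"ay":0,"az":0,"x":0,"y":0,"z":0,"claw":100},{"ax":0,"ay":0,"az":0,"x":0,"y":0,"z":0,"claw":100},{"ax":0,"ay":0,"az":0,"x":0,"y":0,"z":0,"claw":100},{"ax":0,"ay":0,"az":0,"x":0,"y":0,"z":0,"claw":100},{"ax":0,"ay":0,"az":0,"x":0,"y":0,"z":0.02,"claw":100},{"ax":0,"ay":0,"az":0,"x":0,"y":0,"z":0.06,"claw":100},{"ax":0,"ay":0,"az":7,"x":0,"y":0,"z":0.1,"claw":100},{"ax":0,"ay":0,"az":15,"x":0,"y":0.01,"z":0.13,"claw":100},{"ax":0,"ay":0,"az":23,"x":-0.005,"y":0.025,"z":0.14,"claw":100},{"ax":0,"ay":0,"az":31,"x":-0.01,"y":0.04,"z":0.14,"claw":100},{"ax":0,"ay":0,"az":39,"x":-0.02,"y":0.055,"z":0.14,"claw":100}])

```text
time_s: 6.9
tool_pos: [0.54, 0.0987, 0.1519]
tool_rot: [179.9, 0.0, 123.5]
force: [-0.2, 0.2, -0.6]
grip_width: 0.0861
```

Call:
step_arm(series=[{"ax":0,"ay":0,"az":8,"x":-0.004,"y":0.01,"z":0,"claw":100},{"ax":0,"ay":0,"az":16,"x":-0.008,"y":0.02,"z":0,"claw":100},{"ax":0,"ay":0,"az":24,"x":-0.012,"y":0.03,"z":0,"claw":100},{"ax":0,"ay":0,"az":32,"x":-0.016,"y":0.04,"z":0,"claw":100},{"ax":0,"ay":0,"az":40,"x":-0.02,"y":0.0455,"z":0,"claw":100},{"ax":0,"ay":0,"az":48,"x":-0.02,"y":0.0455,"z":0,"claw":100},{"ax":0,"ay":0,"az":51,"x":-0.02,"y":0.0455,"z":0,"claw":100},{"ax":0,"ay":0,"az":51,"x":-0.02,"y":0.0455,"z":0,"claw":100},{"ax":0,"ay":0,"az":51,"x":-0.02,"y":0.0455,"z":0,"claw":100}])

```text
time_s: 7.8
tool_pos: [0.5195, 0.1436, 0.1511]
tool_rot: [180.0, 0.0, 174.1]
force: [0.2, -0.7, 0.0]
grip_width: 0.0871
```

```bash
python3 look.py d wrist top side; python3 -c "
from h import *
crop('pics/d_top.png','pics/d1.png',215,130,405,260,4,10)"
```

```text
wrist 7.8 [np.float64(0.5195), np.float64(0.1436), np.float64(0.1511)] [np.float64(179.99), np.float64(0.0), np.float64(174.1)] [-30.8   8.   13.6 105.4  -2.   66.9  67.6] [ 0.2 -0.7  0. ] 0.08708668388697527
top 7.85 [np.float64(0.5195), np.float64(0.1436), np.float64(0.1511)] [np.float64(179.99), np.float64(0.0), np.float64(174.11)] [-30.8   8.   13.6 105.4  -2.   66.9  67.6] [-1.1  0.6 -0. ] 0.08706287338956002
side 7.9 [np.float64(0.5195), np.float64(0.1436), np.float64(0.1511)] [np.float64(180.0), np.float64(0.0), np.float64(174.13)] [-30.8   8.   13.6 105.4  -2.   66.9  67.6] [-0.6  0.1 -0.3] 0.08680793537137407
```

View pics/d_wrist.png

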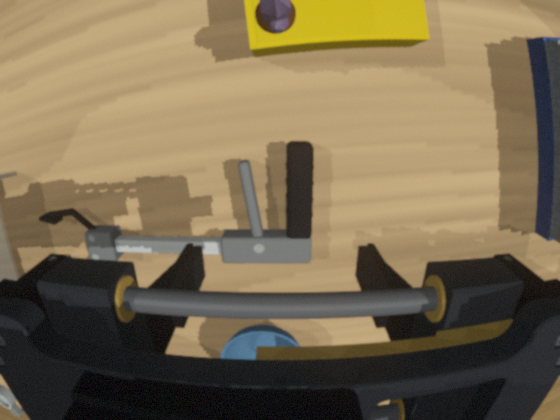

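View pics/d1.png

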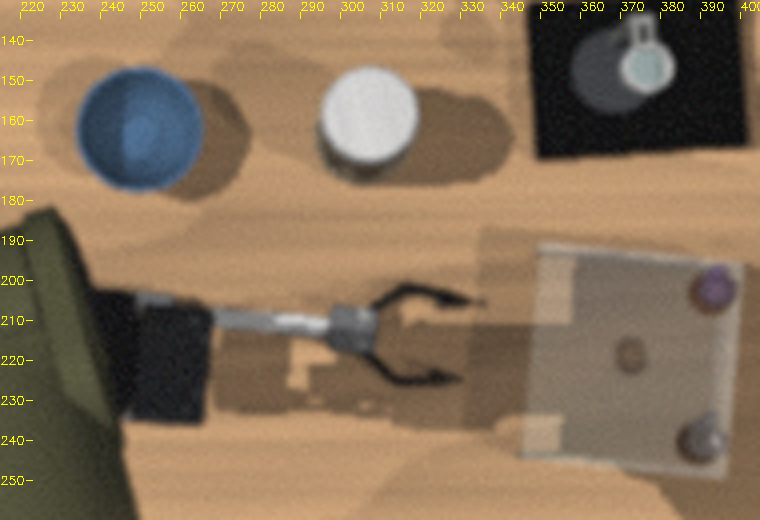

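```bash
python3 - <<'E'
from h import *
np.set_printoptions(precision=4,suppress=True)
pos=[.5195,.1436,.1511];rot=[180,0,174.11]
for k,u,v,z in [('handbackA',311,246,.026),('handfront',222,246,.026),('gripback',312,190,.026),('gripend',300,142,.026),('gripfront',288,190,.026),('trigfront',246,190,.02),('tubeR',118,244,.02),('tubeL',221,248,.02),('head',103,243,.026)]:
    print(k,ww(pos,rot,u,v,z))
for k,u,v,z in [('tipU',215+482/4,130+302/4,.013),('tipD',215+462/4,130+380/4,.013),('head',215+352/4,130+330/4,.026)]: print(k,w('top',u,v,z))
E
```

```text
handbackA [0.5668 0.1679 0.026 ]
handfront [0.5584 0.0835 0.026 ]
gripback [0.5123 0.1727 0.026 ]
gripend [0.4685 0.1658 0.026 ]
gripfront [0.5101 0.1513 0.026 ]
trigfront [0.5077 0.1132 0.02  ]
tubeR [ 0.5504 -0.0318  0.02  ]
tubeL [0.5631 0.0807 0.02  ]
head [ 0.5457 -0.0466  0.026 ]
tipU [ 0.5687 -0.1515  0.013 ]
tipD [ 0.5099 -0.1356  0.013 ]
head [ 0.5473 -0.0525  0.026 ]
```

Call:
step_arm(series=[{"ax":0,"ay":0,"az":0,"x":0,"y":0,"z":-0.04,"claw":100},{"ax":0,"ay":0,"az":0,"x":0,"y":0,"z":-0.08,"claw":100},{"ax":0,"ay":0,"az":0,"x":0,"y":0,"z":-0.11,"claw":100},{"ax":0,"ay":0,"az":0,"x":0,"y":0,"z":-0.125,"claw":100},{"ax":0,"ay":0,"az":0,"x":0,"y":0,"z":-0.135,"claw":100},{"ax":0,"ay":0,"az":0,"x":0,"y":0,"z":-0.138,"claw":100},{"ax":0,"ay":0,"az":0,"x":0,"y":0,"z":-0.138,"claw":100},{"ax":0,"ay":0,"az":0,"x":0,"y":0,"z":-0.138,"claw":100}])

```text
time_s: 8.75
tool_pos: [0.5204, 0.144, 0.0142]
tool_rot: [179.9, 0.1, 174.2]
force: [-0.5, -1.2, 0.3]
grip_width: 0.0871
```

```bash
python3 look.py e wrist
```

```text
wrist 8.75 [np.float64(0.5204), np.float64(0.144), np.float64(0.0142)] [np.float64(179.94), np.float64(0.11), np.float64(174.19)] [-29.8  17.4  13.  112.   -5.   51.   70. ] [-0.5 -1.2  0.3] 0.0870534936004567
```

View pics/e_wrist.png

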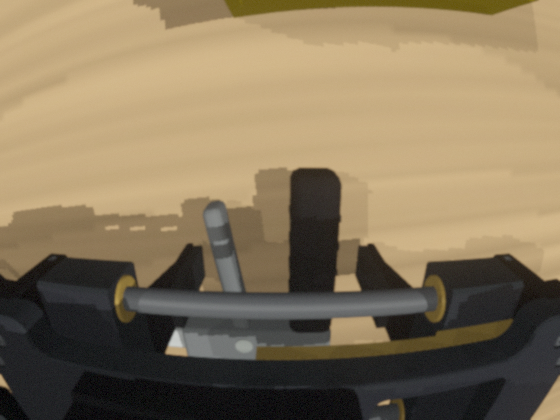

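Call:
step_arm(series=[{"ax":0,"ay":0,"az":0,"x":0,"y":0,"z":-0.0025,"claw":90},{"ax":0,"ay":0,"az":0,"x":0,"y":0,"z":-0.0025,"claw":80},{"ax":0,"ay":0,"az":0,"x":0,"y":0,"z":-0.0025,"claw":72},{"ax":0,"ay":0,"az":0,"x":0,"y":0,"z":-0.0025,"claw":69},{"ax":0,"ay":0,"az":0,"x":0,"y":0,"z":-0.0025,"claw":69},{"ax":0,"ay":0,"az":0,"x":0,"y":0,"z":-0.0025,"claw":69},{"ax":0,"ay":0,"az":0,"x":0,"y":0,"z":-0.0025,"claw":69}], squeeze=35)

```text
time_s: 9.5
tool_pos: [0.5194, 0.1442, 0.0107]
tool_rot: [180.0, -0.0, 174.2]
force: [-1.2, 1.3, 0.5]
grip_width: 0.0604
```

```bash
python3 look.py f wrist top; python3 -c "
from h import *
crop('pics/f_top.png','pics/f1.png',215,130,405,260,4,10)"
```

```text
wrist 9.5 [np.float64(0.5194), np.float64(0.1442), np.float64(0.0107)] [np.float64(179.97), np.float64(-0.01), np.float64(174.2)] [-29.7  17.7  12.9 112.1  -5.1  50.8  70. ] [-1.2  1.3  0.5] 0.06041598110225383
top 9.55 [np.float64(0.5194), np.float64(0.1441), np.float64(0.0107)] [np.float64(179.97), np.float64(-0.01), np.float64(174.2)] [-29.7  17.7  12.9 112.1  -5.1  50.8  70. ] [-1.1  0.5  0.8] 0.060475377742243826
```

View pics/f_wrist.png

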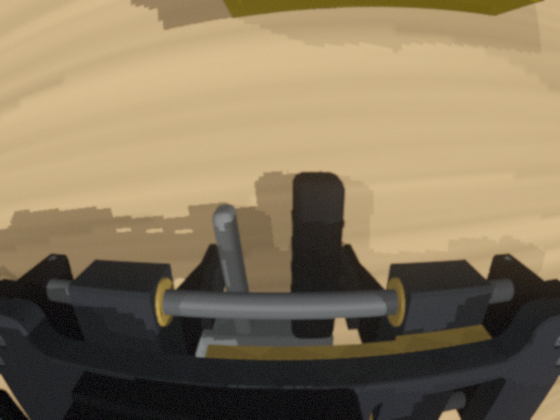

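View pics/f1.png

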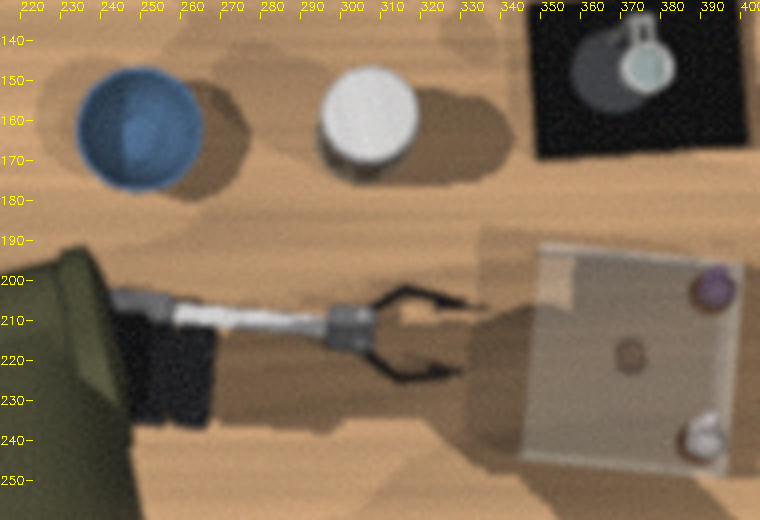

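```bash
python3 - <<'E'
from h import *
np.set_printoptions(precision=4,suppress=True)
P=lambda x,y,z:w('top',215+x/4,130+y/4,z)[:2]
a=P(178,312,.02);b=P(325,325,.02);h=P(352,329,.026);u=P(470,303,.013);d=P(460,371,.013)
print(a,b,h,u,d,(u+d)/2)
for p,q in((a,b),(a,h),(a,(u+d)/2)): print(np.degrees(np.arctan2(*(q-p)[::-1])))
for D in('-',):
    s=w('top',215+631/4,130+356/4,.012); print('stone',s)
    X=np.array([np.cos(np.radians(-96)),np.sin(np.radians(-96))]);Y=np.array([-X[1],X[0]])
    g=np.array([.5194,.1442]); m=g+.264*X+.05*Y; print('mouth est',m,'to stone',(s[:2]-m)@X,(s[:2]-m)@Y)
    print('axis lateral of stone vs head',(s[:2]-h)@Y,(s[:2]-(a+b)/2)@Y, X,Y)
E
```

```text
[0.5622 0.0776] [ 0.5516 -0.0326] [ 0.548  -0.0525] [ 0.568  -0.1424] [ 0.5167 -0.1342] [ 0.5423 -0.1383]
-95.48247813935099
-96.2144220100161
-95.25411029737108
stone [ 0.5271 -0.2632  0.012 ]
mouth est [ 0.5415 -0.1236] to stone 0.14033016841872828 0.0002571489829792933
axis lateral of stone vs head 0.0012456613701604274 0.0002560433435774169 [-0.1045 -0.9945] [ 0.9945 -0.1045]
```

Call:
step_arm(series=[{"ax":0,"ay":0,"az":0,"x":0,"y":0,"z":0.001,"claw":69},{"ax":0,"ay":0,"az":0,"x":-0.001,"y":-0.01,"z":0.001,"claw":69},{"ax":0,"ay":0,"az":0,"x":-0.002,"y":-0.02,"z":0.001,"claw":69},{"ax":0,"ay":0,"az":0,"x":-0.003,"y":-0.03,"z":0.001,"claw":69},{"ax":0,"ay":0,"az":0,"x":-0.004,"y":-0.04,"z":0.001,"claw":69},{"ax":0,"ay":0,"az":0,"x":-0.005,"y":-0.05,"z":0.001,"claw":69},{"ax":0,"ay":0,"az":0,"x":-0.006,"y":-0.06,"z":0.001,"claw":69},{"ax":0,"ay":0,"az":0,"x":-0.007,"y":-0.07,"z":0.001,"claw":69},{"ax":0,"ay":0,"az":0,"x":-0.007,"y":-0.07,"z":0.001,"claw":69}])

```text
time_s: 10.5
tool_pos: [0.5123, 0.0715, 0.0116]
tool_rot: [-180.0, -0.0, 174.0]
force: [-0.1, 0.1, -0.8]
grip_width: 0.0601
```

```bash
python3 look.py g top; python3 -c "
from h import *
crop('pics/g_top.png','pics/g1.png',215,130,405,260,4,10)"
```

```text
top 10.5 [np.float64(0.5123), np.float64(0.0715), np.float64(0.0116)] [np.float64(-179.95), np.float64(-0.0), np.float64(174.05)] [-24.6  15.4  15.2 115.1  -5.1  50.1  77.4] [-0.1  0.1 -0.8] 0.06013419565492467
```

View pics/g1.png

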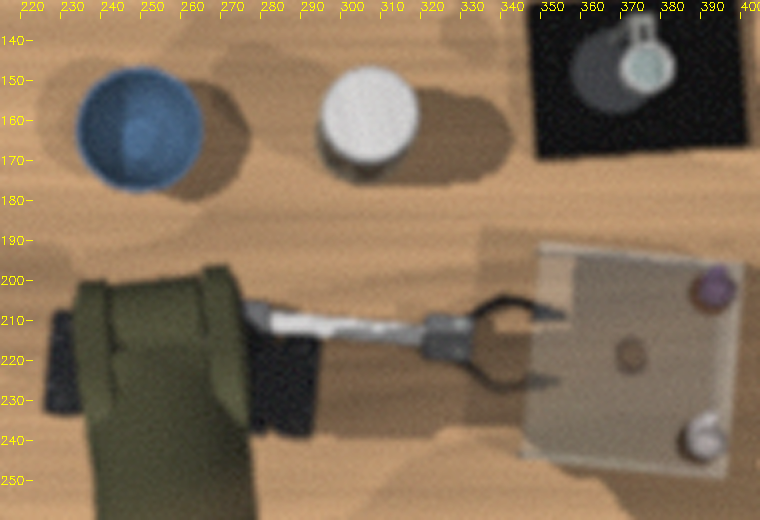

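Call:
step_arm(series=[{"ax":0,"ay":0,"az":0,"x":-0.001,"y":-0.01,"z":0,"claw":69},{"ax":0,"ay":0,"az":0,"x":-0.002,"y":-0.02,"z":0,"claw":69},{"ax":0,"ay":0,"az":0,"x":-0.003,"y":-0.03,"z":0,"claw":69},{"ax":0,"ay":0,"az":0,"x":-0.004,"y":-0.04,"z":0,"claw":69},{"ax":0,"ay":0,"az":0,"x":-0.005,"y":-0.05,"z":0,"claw":69},{"ax":0,"ay":0,"az":0,"x":-0.006,"y":-0.06,"z":0,"claw":69},{"ax":0,"ay":0,"az":0,"x":-0.0067,"y":-0.0665,"z":0,"claw":69},{"ax":0,"ay":0,"az":0,"x":-0.0067,"y":-0.0665,"z":0,"claw":69},{"ax":0,"ay":0,"az":0,"x":-0.0067,"y":-0.0665,"z":0,"claw":69}])

```text
time_s: 11.45
tool_pos: [0.5058, 0.0072, 0.0116]
tool_rot: [180.0, -0.0, 174.2]
force: [-0.6, 1.1, -1.0]
grip_width: 0.0603
```

```bash
python3 look.py i top side; python3 -c "
from h import *
crop('pics/i_top.png','pics/i1.png',255,170,405,260,5,10)
crop('pics/i_side.png','pics/i2.png',245,180,365,310,5,10)"
```

```text
top 11.45 [np.float64(0.5058), np.float64(0.0072), np.float64(0.0116)] [np.float64(179.99), np.float64(-0.0), np.float64(174.17)] [-19.6  14.2  17.4 116.8  -5.5  49.8  85. ] [-0.6  1.1 -1. ] 0.06028926490912596
side 11.5 [np.float64(0.5057), np.float64(0.0075), np.float64(0.0115)] [np.float64(179.99), np.float64(-0.01), np.float64(174.21)] [-19.6  14.2  17.3 116.8  -5.5  49.8  85. ] [-0.4 -0.6 -1.1] 0.060104685976476016
```

View pics/i1.png

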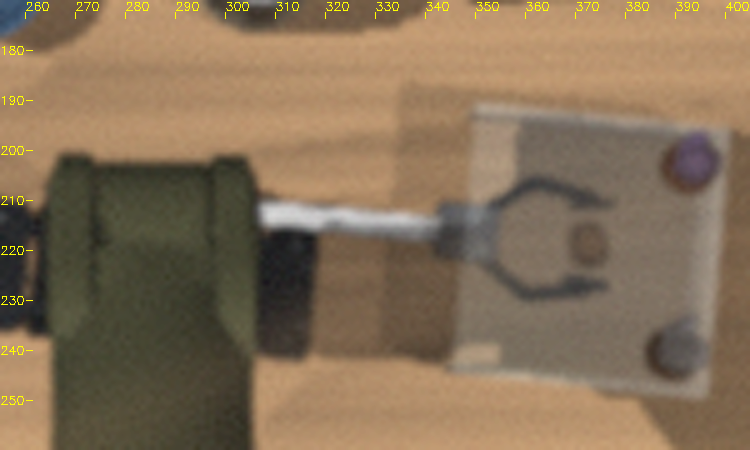

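View pics/i2.png

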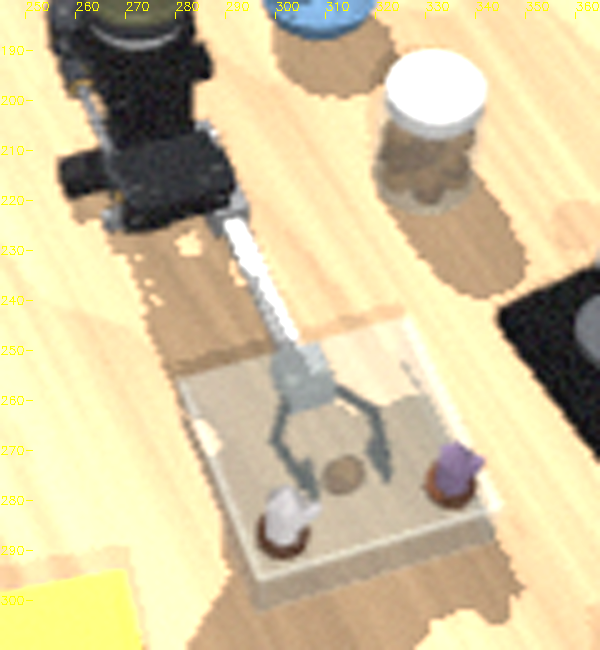

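Call:
step_arm(series=[{"ax":0,"ay":0,"az":0,"x":0,"y":0,"z":0,"claw":66},{"ax":0,"ay":0,"az":0,"x":0,"y":0,"z":0,"claw":63},{"ax":0,"ay":0,"az":0,"x":0,"y":0,"z":0,"claw":60},{"ax":0,"ay":0,"az":0,"x":0,"y":0,"z":0,"claw":56},{"ax":0,"ay":0,"az":0,"x":0,"y":0,"z":0,"claw":50},{"ax":0,"ay":0,"az":0,"x":0,"y":0,"z":0,"claw":40},{"ax":0,"ay":0,"az":0,"x":0,"y":0,"z":0,"claw":40},{"ax":0,"ay":0,"az":0,"x":0,"y":0,"z":0,"claw":40}], squeeze=40)

```text
time_s: 12.35
tool_pos: [0.5058, 0.0073, 0.0116]
tool_rot: [180.0, 0.0, 174.2]
force: [0.6, 0.6, -1.3]
grip_width: 0.0538
```

```bash
python3 look.py j top side; python3 -c "
from h import *
crop('pics/j_top.png','pics/j1.png',255,170,405,260,5,10)
crop('pics/j_side.png','pics/j2.png',245,180,365,310,5,10)"
```

```text
top 12.35 [np.float64(0.5058), np.float64(0.0073), np.float64(0.0116)] [np.float64(179.99), np.float64(0.01), np.float64(174.2)] [-19.6  14.2  17.4 116.8  -5.5  49.8  85. ] [ 0.6  0.6 -1.3] 0.05381548326956858
side 12.4 [np.float64(0.5058), np.float64(0.0073), np.float64(0.0116)] [np.float64(180.0), np.float64(0.01), np.float64(174.2)] [-19.6  14.2  17.4 116.8  -5.5  49.8  85. ] [ 0.2  0.7 -1.9] 0.05390496135191691
```

View pics/j1.png

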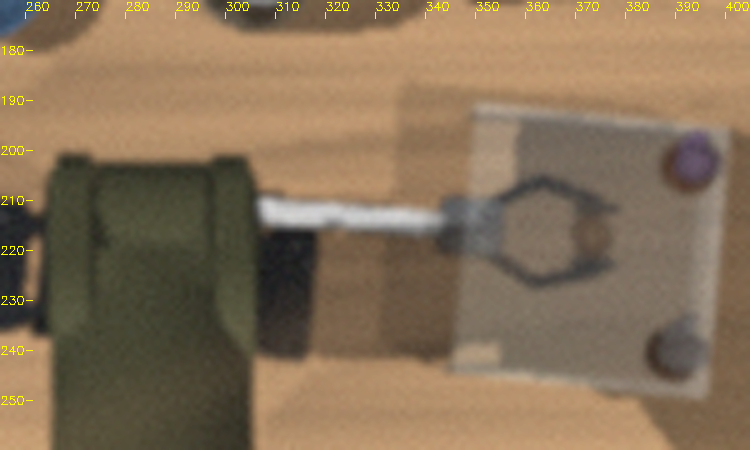

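View pics/j2.png

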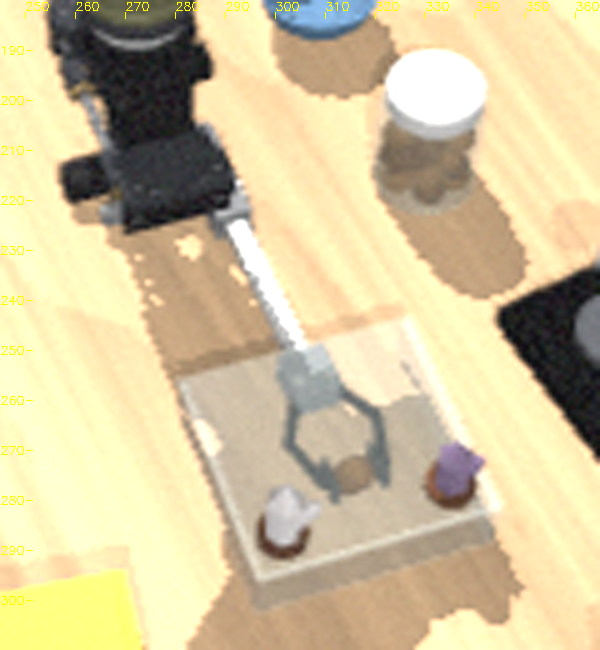

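Call:
step_arm(series=[{"ax":0,"ay":0,"az":0,"x":0,"y":0,"z":0,"claw":40},{"ax":0,"ay":0,"az":0,"x":0,"y":0.005,"z":0.001,"claw":40},{"ax":0,"ay":0,"az":0,"x":0.001,"y":0.015,"z":0.001,"claw":40},{"ax":0,"ay":0,"az":0,"x":0.003,"y":0.03,"z":0.001,"claw":40},{"ax":0,"ay":0,"az":0,"x":0.004,"y":0.045,"z":0.001,"claw":40},{"ax":0,"ay":0,"az":0,"x":0.006,"y":0.06,"z":0.001,"claw":40},{"ax":0,"ay":0,"az":0,"x":0.007,"y":0.075,"z":0.001,"claw":40},{"ax":0,"ay":0,"az":0,"x":0.009,"y":0.09,"z":0.001,"claw":40},{"ax":0,"ay":0,"az":0,"x":0.01,"y":0.105,"z":0.001,"claw":40},{"ax":0,"ay":0,"az":0,"x":0.012,"y":0.12,"z":0.001,"claw":40},{"ax":0,"ay":0,"az":0,"x":0.013,"y":0.135,"z":0.001,"claw":40},{"ax":0,"ay":0,"az":0,"x":0.013,"y":0.14,"z":0.001,"claw":40}], squeeze=45)

```text
time_s: 13.65
tool_pos: [0.5188, 0.1499, 0.0126]
tool_rot: [179.9, 0.0, 174.3]
force: [0.0, -0.5, -2.1]
grip_width: 0.0538
```

```bash
python3 look.py k top side; python3 -c "
from h import *
crop('pics/k_top.png','pics/k1.png',225,130,405,260,4,10)
crop('pics/k_side.png','pics/k2.png',205,130,365,280,4,10)"
```

```text
top 13.65 [np.float64(0.5188), np.float64(0.1499), np.float64(0.0126)] [np.float64(179.94), np.float64(0.01), np.float64(174.34)] [-30.1  17.6  12.7 111.9  -5.   51.   69.5] [ 0.  -0.5 -2.1] 0.05383041024736458
side 13.7 [np.float64(0.5187), np.float64(0.1498), np.float64(0.0126)] [np.float64(179.95), np.float64(0.01), np.float64(174.34)] [-30.1  17.6  12.7 111.9  -5.   51.   69.5] [ 0.2  1.  -2.1] 0.05351719166041974
```

View pics/k1.png

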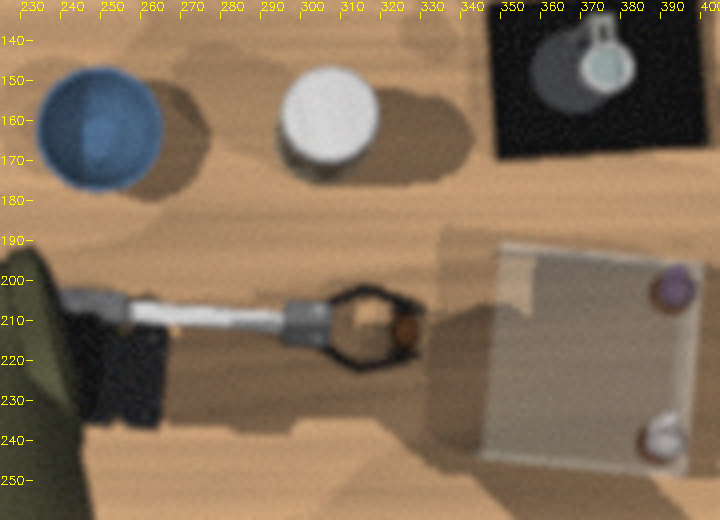

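View pics/k2.png

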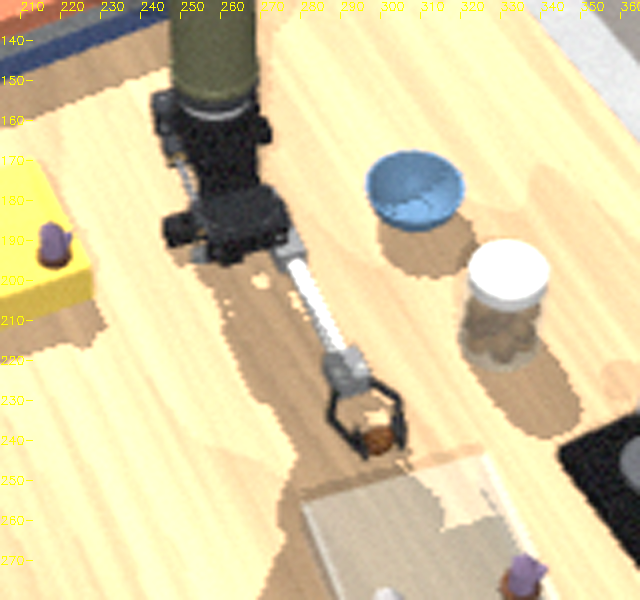

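Call:
step_arm(series=[{"ax":0,"ay":0,"az":0,"x":0,"y":0,"z":0.003,"claw":40},{"ax":0,"ay":0,"az":0,"x":0,"y":0,"z":0.008,"claw":40},{"ax":0,"ay":0,"az":0,"x":0,"y":0,"z":0.016,"claw":40},{"ax":0,"ay":0,"az":0,"x":0,"y":0,"z":0.026,"claw":40},{"ax":0,"ay":0,"az":0,"x":0,"y":0,"z":0.036,"claw":40},{"ax":0,"ay":0,"az":0,"x":0,"y":0,"z":0.046,"claw":40},{"ax":0,"ay":0,"az":0,"x":0,"y":0,"z":0.056,"claw":40},{"ax":0,"ay":0,"az":0,"x":0,"y":0,"z":0.064,"claw":40},{"ax":0,"ay":0,"az":0,"x":0,"y":0,"z":0.068,"claw":40},{"ax":0,"ay":0,"az":0,"x":0,"y":0,"z":0.07,"claw":40},{"ax":0,"ay":0,"az":0,"x":0,"y":0,"z":0.07,"claw":40}])

```text
time_s: 14.85
tool_pos: [0.5187, 0.1473, 0.0826]
tool_rot: [180.0, 0.0, 174.2]
force: [0.8, 0.3, -2.4]
grip_width: 0.0538
```

```bash
python3 look.py l top side; python3 -c "
from h import *
crop('pics/l_top.png','pics/l1.png',225,130,405,260,4,10)
crop('pics/l_side.png','pics/l2.png',205,130,365,280,4,10)"
```

```text
top 14.85 [np.float64(0.5187), np.float64(0.1473), np.float64(0.0826)] [np.float64(179.99), np.float64(0.0), np.float64(174.2)] [-30.7  12.1  13.3 109.2  -3.2  59.   68.2] [ 0.8  0.3 -2.4] 0.053845200918507724
side 14.9 [np.float64(0.5185), np.float64(0.1472), np.float64(0.0823)] [np.float64(-179.99), np.float64(-0.03), np.float64(174.2)] [-30.7  12.1  13.3 109.2  -3.2  59.   68.2] [ 0.4  0.3 -2.3] 0.053507478277843176
```

View pics/l1.png

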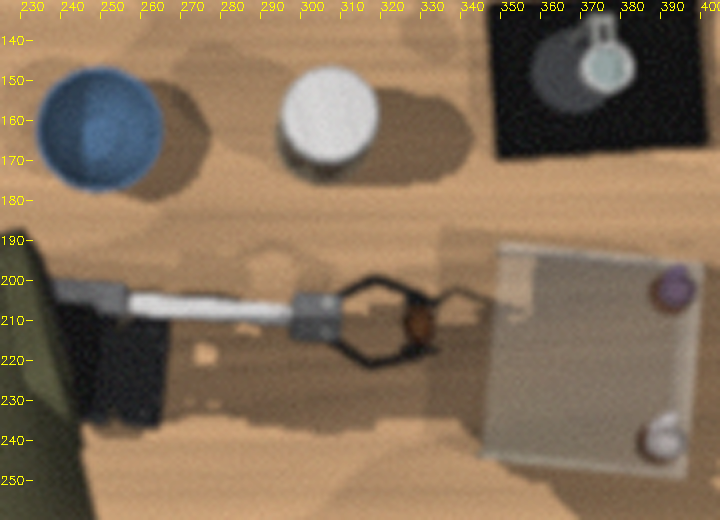

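View pics/l2.png

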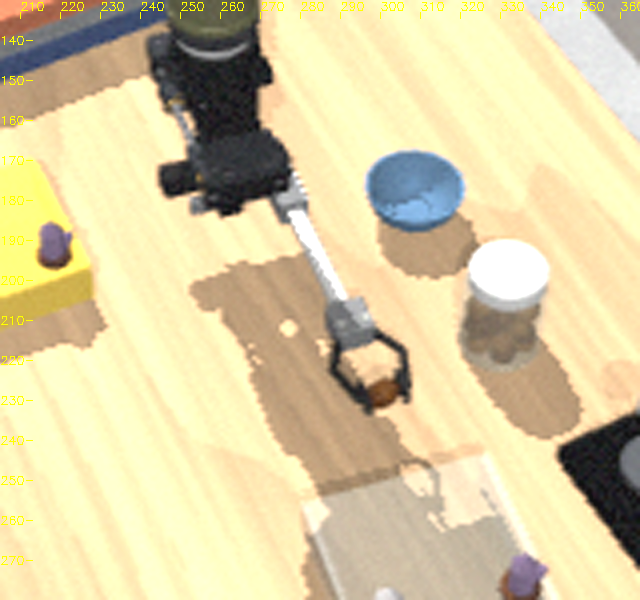

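```bash
cat > tri.py <<'E'
from h import *
np.set_printoptions(precision=4,suppress=True)
def tri(a,b):
    A=[]
    for n,(u,v) in(('top',a),('side',b)):
        e=vision.camera_params(n)['eye']; d=w(n,u,v,0)-e; A.append((e,d/np.linalg.norm(d)))
    (e1,d1),(e2,d2)=A; M=np.stack([d1,-d2],1); s=np.linalg.lstsq(M,e2-e1,rcond=None)[0]
    p,q=e1+s[0]*d1,e2+s[1]*d2; return (p+q)/2,np.linalg.norm(p-q)
E
python3 - <<'E'
from tri import *
print('stone',tri((329.75,211),(300.5,228)))
print('tubeL..head',tri((225+315/4,130+308/4),(205+350/4,130+312/4)), tri((225+130/4,130+302/4),(205+293/4,130+212/4)))
E
```

```text
stone (array([ 0.5473, -0.1258,  0.082 ]), np.float64(0.0006054300449865512))
tubeL..head (array([ 0.5564, -0.0501,  0.0965]), np.float64(0.0028966542924784983)) (array([0.5632, 0.0808, 0.0879]), np.float64(0.0011736070932921983))
```

Call:
step_arm(series=[{"ax":0,"ay":0,"az":0,"x":0,"y":0.006,"z":0,"claw":40},{"ax":0,"ay":0,"az":0,"x":0,"y":0.018,"z":0,"claw":40},{"ax":0,"ay":0,"az":0,"x":0,"y":0.034,"z":0,"claw":40},{"ax":0,"ay":0,"az":0,"x":0.002,"y":0.052,"z":0,"claw":40},{"ax":0,"ay":0,"az":0,"x":0.006,"y":0.07,"z":0,"claw":40},{"ax":0,"ay":0,"az":0,"x":0.012,"y":0.088,"z":0,"claw":40},{"ax":0,"ay":0,"az":0,"x":0.022,"y":0.105,"z":0,"claw":40},{"ax":0,"ay":0,"az":0,"x":0.035,"y":0.122,"z":0,"claw":40},{"ax":0,"ay":0,"az":0,"x":0.048,"y":0.138,"z":0,"claw":40},{"ax":0,"ay":0,"az":0,"x":0.062,"y":0.154,"z":0,"claw":40},{"ax":0,"ay":0,"az":0,"x":0.077,"y":0.17,"z":0,"claw":40},{"ax":0,"ay":0,"az":0,"x":0.092,"y":0.185,"z":0,"claw":40}])

```text
time_s: 16.15
tool_pos: [0.6109, 0.3352, 0.0821]
tool_rot: [180.0, -0.0, 174.3]
force: [0.0, 0.1, -2.0]
grip_width: 0.0537
```

Call:
step_arm(series=[{"ax":0,"ay":0,"az":0,"x":0.014,"y":0.012,"z":0,"claw":40},{"ax":0,"ay":0,"az":0,"x":0.027,"y":0.022,"z":0,"claw":40},{"ax":0,"ay":0,"az":0,"x":0.038,"y":0.03,"z":0,"claw":40},{"ax":0,"ay":0,"az":0,"x":0.047,"y":0.036,"z":0,"claw":40},{"ax":0,"ay":0,"az":0,"x":0.054,"y":0.041,"z":0,"claw":40},{"ax":0,"ay":0,"az":0,"x":0.058,"y":0.043,"z":0,"claw":40},{"ax":0,"ay":0,"az":0,"x":0.058,"y":0.043,"z":0,"claw":40},{"ax":0,"ay":0,"az":0,"x":0.058,"y":0.043,"z":0,"claw":40}])

```text
time_s: 16.95
tool_pos: [0.6685, 0.3752, 0.0823]
tool_rot: [-180.0, -0.0, 174.2]
force: [-1.2, 0.5, -2.0]
grip_width: 0.0536
```

```bash
python3 look.py m top side; python3 -c "
from h import *
crop('pics/m_top.png','pics/m1.png',165,120,345,250,4,10)
crop('pics/m_side.png','pics/m2.png',205,110,365,260,4,10)"
```

```text
top 16.95 [np.float64(0.6685), np.float64(0.3752), np.float64(0.0823)] [np.float64(-179.98), np.float64(-0.03), np.float64(174.19)] [-37.3  37.7   9.3  73.   -6.1  69.8  56.5] [-1.2  0.5 -2. ] 0.05363703275168056
side 17.0 [np.float64(0.6684), np.float64(0.375), np.float64(0.0825)] [np.float64(-179.99), np.float64(-0.02), np.float64(174.19)] [-37.2  37.7   9.3  73.   -6.1  69.8  56.5] [ 0.7 -0.1 -1.8] 0.053400111067083665
```

View pics/m1.png

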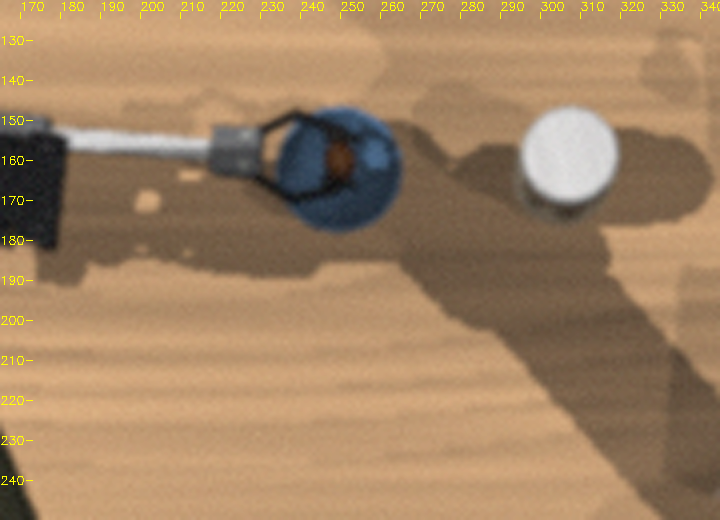

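View pics/m2.png

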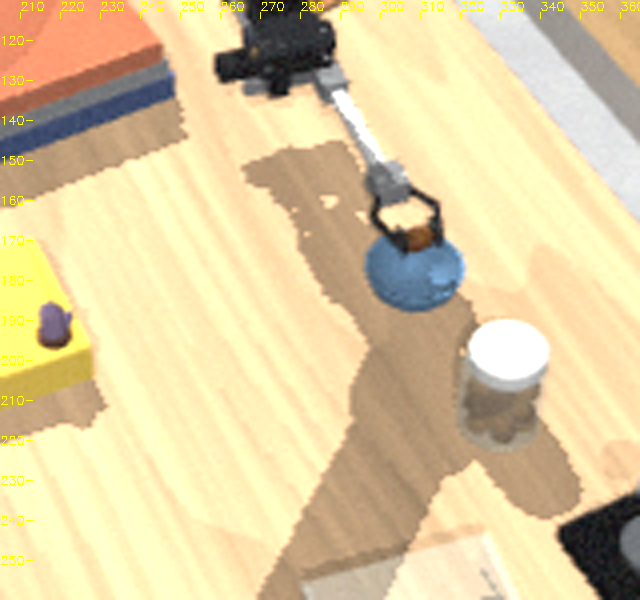

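```bash
python3 - <<'E'
from tri import *
print('stone',tri((165+340/4,120+160/4),(205+419/4,110+238/4)))
print('bowl',w('top',165+339/4,120+170/4,.042),w('side',205+415/4,110+272/4,.042))
E
```

```text
stone (array([0.6974, 0.1014, 0.081 ]), np.float64(0.0026511998924068922))
bowl [0.6962 0.105  0.042 ] [0.6951 0.0967 0.042 ]
```

Call:
step_arm(series=[{"ax":0,"ay":0,"az":0,"x":0,"y":0,"z":-0.004,"claw":40},{"ax":0,"ay":0,"az":0,"x":0,"y":0,"z":-0.01,"claw":40},{"ax":0,"ay":0,"az":0,"x":0,"y":0,"z":-0.015,"claw":40},{"ax":0,"ay":0,"az":0,"x":0,"y":0,"z":-0.019,"claw":40},{"ax":0,"ay":0,"az":0,"x":0,"y":0,"z":-0.019,"claw":40},{"ax":0,"ay":0,"az":0,"x":0,"y":0,"z":-0.019,"claw":40}])

```text
time_s: 17.65
tool_pos: [0.6687, 0.3752, 0.0633]
tool_rot: [-180.0, -0.0, 174.2]
force: [-0.3, -0.6, -2.4]
grip_width: 0.0537
```

```bash
python3 look.py n side; python3 -c "
from h import *
crop('pics/n_side.png','pics/n2.png',245,110,365,210,6,10)"
```

```text
side 17.65 [np.float64(0.6687), np.float64(0.3752), np.float64(0.0633)] [np.float64(-179.99), np.float64(-0.01), np.float64(174.19)] [-37.2  38.6   9.2  73.9  -6.2  68.   56.6] [-0.3 -0.6 -2.4] 0.0536853519823272
```

View pics/n2.png

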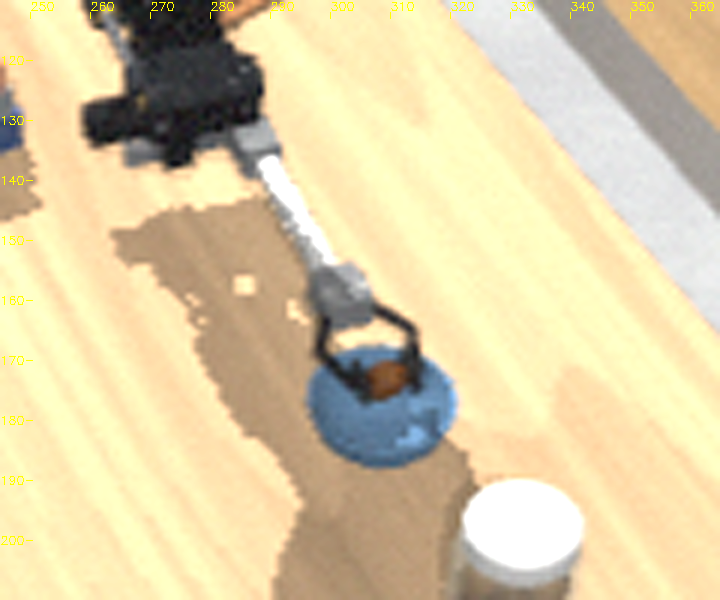

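Call:
step_arm(series=[{"ax":0,"ay":0,"az":0,"x":0,"y":0,"z":0,"claw":66},{"ax":0,"ay":0,"az":0,"x":0,"y":0,"z":0,"claw":67},{"ax":0,"ay":0,"az":0,"x":0,"y":0,"z":0,"claw":67}])

```text
time_s: 18.0
tool_pos: [0.669, 0.375, 0.064]
tool_rot: [-180.0, 0.0, 174.2]
force: [-0.2, -1.1, -1.0]
grip_width: 0.0578
```

```bash
python3 look.py o side; python3 -c "
from h import *
crop('pics/o_side.png','pics/o2.png',245,110,365,210,6,10)"
```

```text
side 18.0 [np.float64(0.669), np.float64(0.375), np.float64(0.064)] [np.float64(-179.99), np.float64(0.03), np.float64(174.18)] [-37.2  38.6   9.2  73.9  -6.2  68.   56.6] [-0.2 -1.1 -1. ] 0.057818015660462255
```

View pics/o2.png

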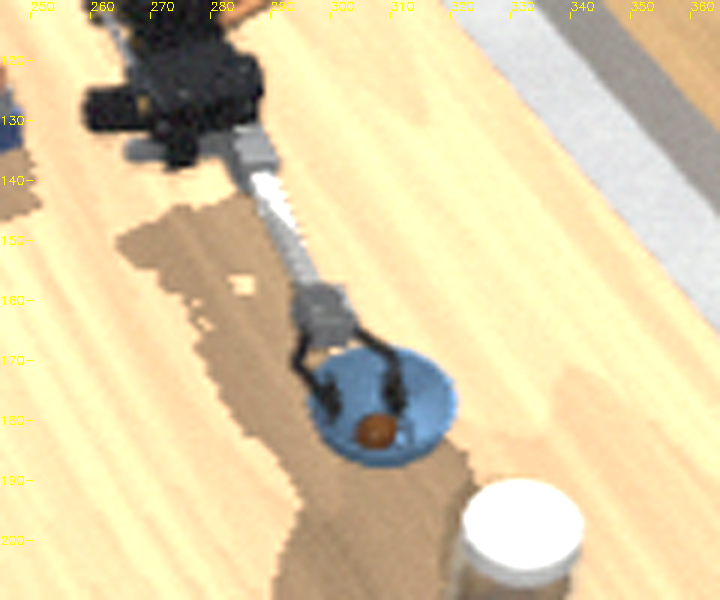

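Call:
step_arm(series=[{"ax":0,"ay":0,"az":0,"x":0,"y":0,"z":0.008,"claw":66},{"ax":0,"ay":0,"az":0,"x":0,"y":0,"z":0.02,"claw":64},{"ax":0,"ay":0,"az":0,"x":0,"y":0,"z":0.032,"claw":55},{"ax":0,"ay":0,"az":0,"x":0,"y":0,"z":0.042,"claw":40},{"ax":0,"ay":0,"az":0,"x":0,"y":0,"z":0.05,"claw":40},{"ax":0,"ay":0,"az":0,"x":0,"y":0,"z":0.05,"claw":40}])

```text
time_s: 18.65
tool_pos: [0.6698, 0.3758, 0.116]
tool_rot: [179.9, 0.2, 174.2]
force: [-0.2, -0.1, -1.2]
grip_width: 0.0484
```

```bash
python3 look.py p side top; python3 -c "
from h import *
crop('pics/p_side.png','pics/p2.png',245,90,365,210,5,10)
crop('pics/p_top.png','pics/p1.png',165,120,345,250,4,10)"
```

```text
side 18.65 [np.float64(0.6698), np.float64(0.3758), np.float64(0.116)] [np.float64(179.88), np.float64(0.16), np.float64(174.2)] [-37.3  36.3   9.5  71.3  -5.9  72.7  56.3] [-0.2 -0.1 -1.2] 0.048374830674668697
top 18.7 [np.float64(0.6692), np.float64(0.3755), np.float64(0.1147)] [np.float64(179.93), np.float64(0.08), np.float64(174.2)] [-37.3  36.4   9.5  71.3  -5.9  72.7  56.3] [ 0. -0. -2.] 0.047655966329055874
```

View pics/p2.png

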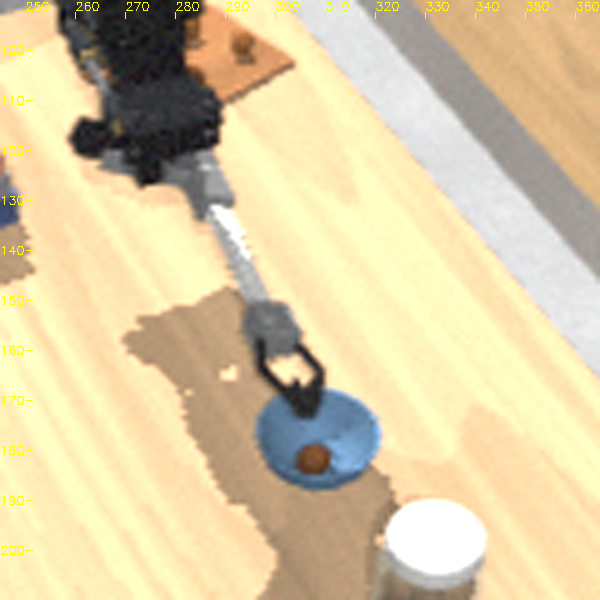

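View pics/p1.png

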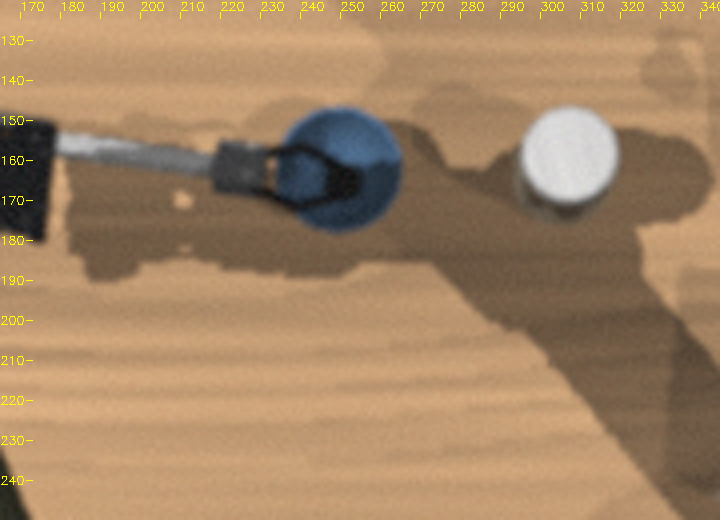

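```bash
python3 - <<'E'
from tri import *
print('head',tri((224.5,161.75),(299.4,155.4)))
print('pads',tri((165+345/4,120+182/4),(245+306/5,90+398/5)))
E
python3 look.py q wrist
```

```text
head (array([0.6907, 0.1737, 0.0921]), np.float64(0.00235355235884635))
pads (array([0.6797, 0.0972, 0.0916]), np.float64(0.0031339777528570302))
wrist 18.75 [np.float64(0.6688), np.float64(0.3753), np.float64(0.1137)] [np.float64(179.98), np.float64(0.01), np.float64(174.19)] [-37.3  36.4   9.5  71.4  -5.9  72.7  56.3] [-0.5 -0.6 -2. ] 0.04787734522196976
```

View pics/q_wrist.png

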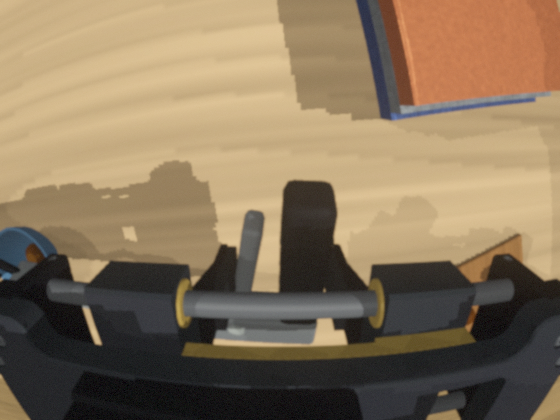

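Call:
step_arm(series=[{"ax":0,"ay":0,"az":0,"x":-0.006,"y":-0.002,"z":0,"claw":40},{"ax":0,"ay":0,"az":0,"x":-0.018,"y":-0.006,"z":0,"claw":40},{"ax":0,"ay":0,"az":0,"x":-0.034,"y":-0.012,"z":0,"claw":40},{"ax":0,"ay":0,"az":0,"x":-0.052,"y":-0.02,"z":0,"claw":40},{"ax":0,"ay":0,"az":0,"x":-0.07,"y":-0.03,"z":0,"claw":40},{"ax":0,"ay":0,"az":0,"x":-0.088,"y":-0.042,"z":0,"claw":40},{"ax":0,"ay":0,"az":0,"x":-0.104,"y":-0.052,"z":-0.01,"claw":40},{"ax":0,"ay":0,"az":0,"x":-0.115,"y":-0.058,"z":-0.025,"claw":40},{"ax":0,"ay":0,"az":0,"x":-0.12,"y":-0.06,"z":-0.04,"claw":40},{"ax":0,"ay":0,"az":0,"x":-0.12,"y":-0.06,"z":-0.05,"claw":40},{"ax":0,"ay":0,"az":0,"x":-0.12,"y":-0.06,"z":-0.055,"claw":40},{"ax":0,"ay":0,"az":0,"x":-0.12,"y":-0.06,"z":-0.055,"claw":40}])

```text
time_s: 20.0
tool_pos: [0.5486, 0.3151, 0.0578]
tool_rot: [-180.0, -0.0, 174.2]
force: [-0.6, 0.5, -2.8]
grip_width: 0.0481
```

```bash
python3 look.py r side top; python3 -c "
from h import *
crop('pics/r_side.png','pics/r2.png',215,90,345,210,5,10)
crop('pics/r_top.png','pics/r1.png',165,120,345,250,4,10)"
```

```text
side 20.0 [np.float64(0.5486), np.float64(0.3151), np.float64(0.0578)] [np.float64(-179.96), np.float64(-0.04), np.float64(174.19)] [-39.6  24.    9.1  96.7  -4.3  59.7  55.1] [-0.6  0.5 -2.8] 0.04812647161776847
top 20.05 [np.float64(0.5491), np.float64(0.3154), np.float64(0.0585)] [np.float64(-180.0), np.float64(0.01), np.float64(174.2)] [-39.6  23.9   9.1  96.6  -4.3  59.7  55.1] [-0.6 -0.1 -1.4] 0.048054219352415294
```

View pics/r2.png

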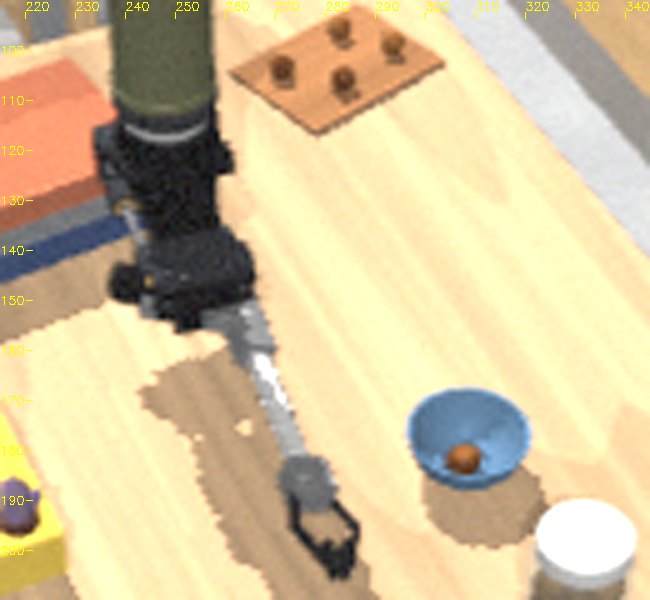

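View pics/r1.png

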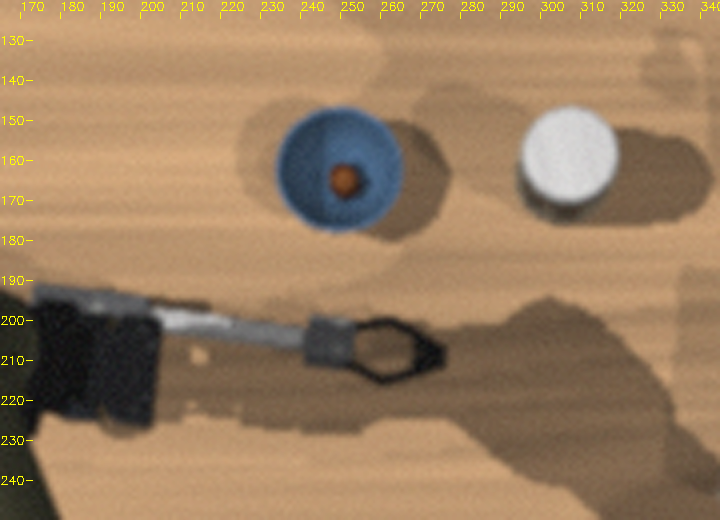

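Call:
step_arm(series=[{"ax":0,"ay":0,"az":0,"x":0,"y":0,"z":-0.005,"claw":40},{"ax":0,"ay":0,"az":0,"x":0,"y":0,"z":-0.01,"claw":40},{"ax":0,"ay":0,"az":0,"x":0,"y":0,"z":-0.014,"claw":45},{"ax":0,"ay":0,"az":0,"x":0,"y":0,"z":-0.016,"claw":60},{"ax":0,"ay":0,"az":0,"x":0,"y":0,"z":-0.018,"claw":66},{"ax":0,"ay":0,"az":0,"x":0,"y":0,"z":-0.02,"claw":68},{"ax":0,"ay":0,"az":0,"x":0,"y":0,"z":-0.023,"claw":68},{"ax":0,"ay":0,"az":0,"x":0,"y":0,"z":-0.026,"claw":68}])

```text
time_s: 20.9
tool_pos: [0.5489, 0.3153, 0.0327]
tool_rot: [180.0, 0.0, 174.2]
force: [-0.0, -0.1, 0.3]
grip_width: 0.0592
```

Call:
step_arm(series=[{"ax":0,"ay":0,"az":0,"x":0,"y":0,"z":-0.003,"claw":68},{"ax":0,"ay":0,"az":0,"x":0,"y":0,"z":-0.006,"claw":68},{"ax":0,"ay":0,"az":0,"x":0,"y":0,"z":-0.009,"claw":68}])

```text
time_s: 21.2
tool_pos: [0.5485, 0.3158, 0.0234]
tool_rot: [180.0, -0.0, 174.2]
force: [-1.2, 0.2, 0.6]
grip_width: 0.0593
```

Forces stay small; continue down to the laying height.

Call:
step_arm(series=[{"ax":0,"ay":0,"az":0,"x":0,"y":0,"z":-0.003,"claw":68},{"ax":0,"ay":0,"az":0,"x":0,"y":0,"z":-0.006,"claw":68},{"ax":0,"ay":0,"az":0,"x":0,"y":0,"z":-0.009,"claw":68},{"ax":0,"ay":0,"az":0,"x":0,"y":0,"z":-0.011,"claw":68},{"ax":0,"ay":0,"az":0,"x":0,"y":0,"z":-0.012,"claw":68},{"ax":0,"ay":0,"az":0,"x":0,"y":0,"z":-0.012,"claw":68}])

```text
time_s: 21.8
tool_pos: [0.5488, 0.3152, 0.0114]
tool_rot: [-180.0, -0.0, 174.2]
force: [-1.0, 0.7, -0.2]
grip_width: 0.0592
```

```bash
python3 look.py s side wrist; python3 -c "
from h import *
crop('pics/s_side.png','pics/s2.png',215,90,345,210,5,10)"
```

```text
side 21.8 [np.float64(0.5488), np.float64(0.3152), np.float64(0.0114)] [np.float64(-180.0), np.float64(-0.0), np.float64(174.2)] [-39.3  27.1   8.8  98.3  -4.9  55.   55.5] [-1.   0.7 -0.2] 0.059172436432611254
wrist 21.85 [np.float64(0.5488), np.float64(0.3152), np.float64(0.0115)] [np.float64(180.0), np.float64(0.01), np.float64(174.19)] [-39.3  27.1   8.8  98.3  -4.9  55.   55.5] [-0.1  0.3 -0.1] 0.05966268854753023
```

View pics/s2.png

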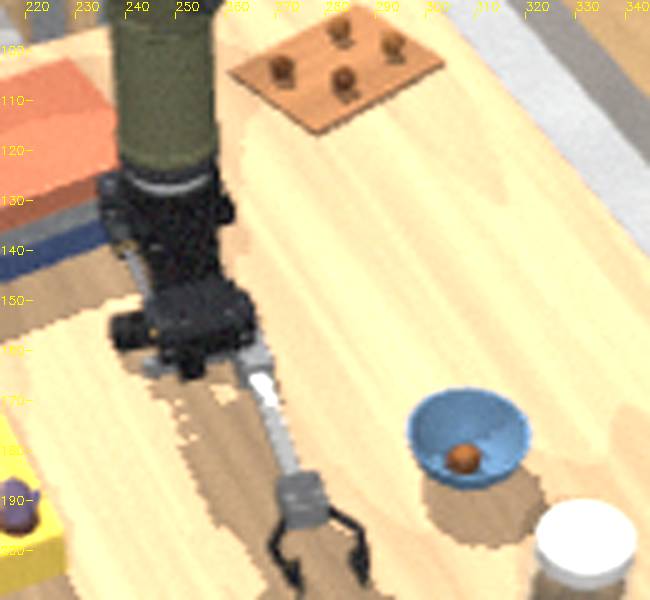

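View pics/s_wrist.png

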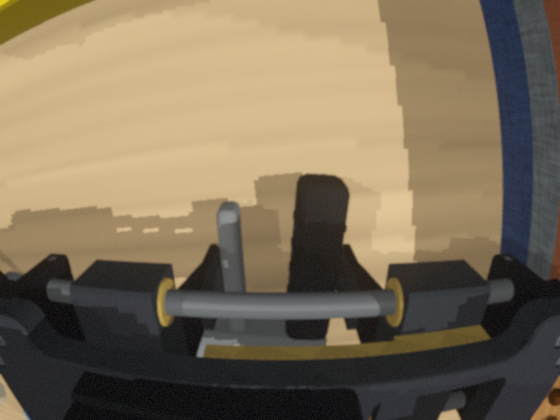

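Call:
step_arm(series=[{"ax":0,"ay":0,"az":0,"x":0,"y":0,"z":0,"claw":75},{"ax":0,"ay":0,"az":0,"x":0,"y":0,"z":0,"claw":90},{"ax":0,"ay":0,"az":0,"x":0,"y":0,"z":0,"claw":100},{"ax":0,"ay":0,"az":0,"x":0,"y":0,"z":0,"claw":100},{"ax":0,"ay":0,"az":0,"x":0,"y":0,"z":0,"claw":100},{"ax":0,"ay":0,"az":0,"x":0,"y":0,"z":0.01,"claw":100},{"ax":0,"ay":0,"az":0,"x":0,"y":0,"z":0.03,"claw":100},{"ax":0,"ay":0,"az":0,"x":0,"y":0,"z":0.06,"claw":100},{"ax":0,"ay":0,"az":0,"x":0,"y":0,"z":0.1,"claw":100},{"ax":0,"ay":0,"az":0,"x":0,"y":0,"z":0.14,"claw":100},{"ax":0,"ay":0,"az":0,"x":0,"y":0,"z":0.16,"claw":100},{"ax":0,"ay":0,"az":0,"x":0,"y":0,"z":0.16,"claw":100}])

```text
time_s: 23.1
tool_pos: [0.551, 0.3165, 0.1769]
tool_rot: [179.7, 0.4, 174.2]
force: [0.7, -0.2, 1.0]
grip_width: 0.0869
```

Call:
step_arm(series=[{"ax":0,"ay":0,"az":0,"x":-0.02,"y":0.03,"z":0.03,"claw":100},{"ax":0,"ay":0,"az":0,"x":-0.04,"y":0.06,"z":0.06,"claw":100},{"ax":0,"ay":0,"az":0,"x":-0.06,"y":0.09,"z":0.08,"claw":100},{"ax":0,"ay":0,"az":0,"x":-0.08,"y":0.12,"z":0.1,"claw":100},{"ax":0,"ay":0,"az":0,"x":-0.08,"y":0.15,"z":0.12,"claw":100},{"ax":0,"ay":0,"az":0,"x":-0.08,"y":0.15,"z":0.12,"claw":100},{"ax":0,"ay":0,"az":0,"x":-0.08,"y":0.15,"z":0.12,"claw":100}])

```text
time_s: 23.8
tool_pos: [0.4685, 0.4653, 0.2906]
tool_rot: [-179.9, -0.0, 174.3]
force: [0.4, -0.8, -0.6]
grip_width: 0.0871
```

```bash
python3 look.py t side top; python3 -c "
from h import *
crop('pics/t_side.png','pics/t2.png',205,90,395,280,4,10)
crop('pics/t_top.png','pics/t1.png',135,115,335,260,4,10)"
```

```text
side 23.8 [np.float64(0.4685), np.float64(0.4653), np.float64(0.2906)] [np.float64(-179.91), np.float64(-0.02), np.float64(174.26)] [-51.2  18.5   5.4  76.3  -1.7  85.4  38.3] [ 0.4 -0.8 -0.6] 0.08711869729594315
top 23.85 [np.float64(0.469), np.float64(0.4639), np.float64(0.2901)] [np.float64(-179.85), np.float64(-0.04), np.float64(174.14)] [-51.2  18.5   5.5  76.4  -1.7  85.4  38.3] [ 0.3  0.1 -0.7] 0.08719496631230045
```

View pics/t2.png

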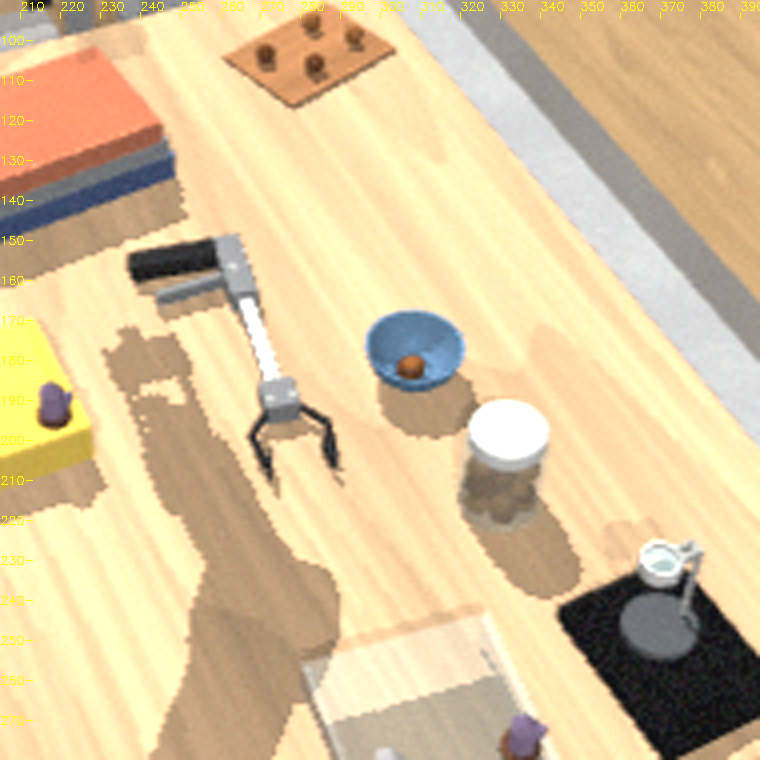

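View pics/t1.png

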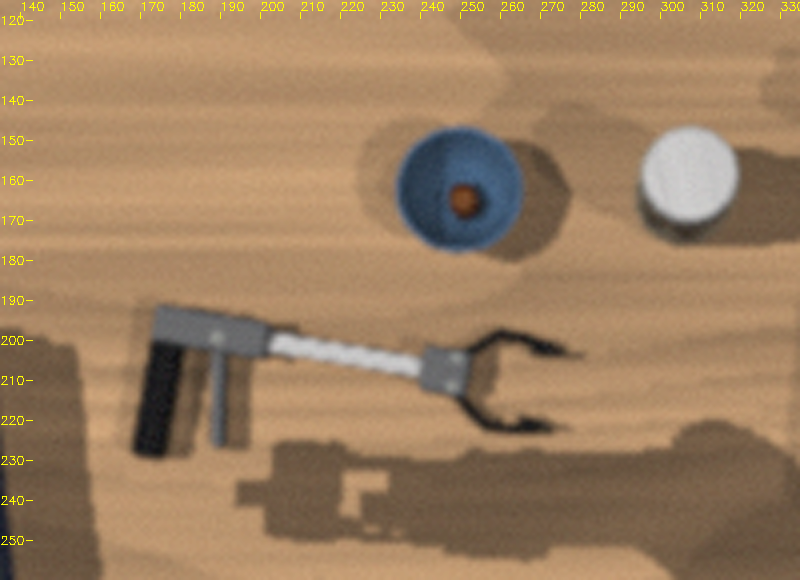

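View pics/t_top.png

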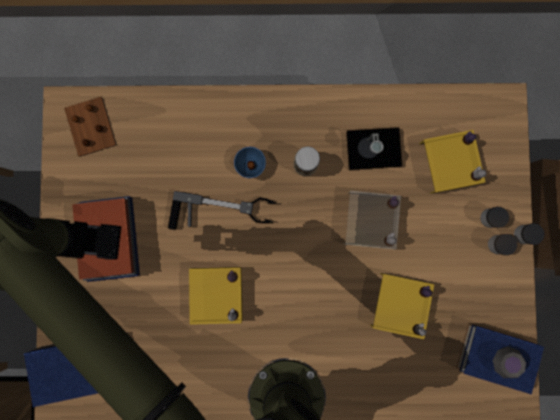

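```bash
python3 -c "
from cell import workorder
print(workorder.sign_off())"
```

```text
the job is handed in; nothing more can be done
None
```

The stone is in the ceramic bowl and the reacher is lying on the shelf with its trigger let go and its jaws open. I signed off at about 24 s, with the arm up and touching nothing.

**What I did**
1. I gripped the reacher by its tube, lifted it clear of the books and laid it down in line with the riser's opening.
2. I took it again by grip and trigger, slid the open jaws under the riser and squeezed. The fingers stopped at 53.8 mm, within the range given for holding the stone.
3. I drew the stone out held in the jaws, carried it over the bowl and released it there.
4. I laid the reacher down in the open, in front of the books, and let it go.

**What the last checks showed**
- **Bowl, jar and loupe:** in the final top and side pictures the bowl is at the same pixels as at the start (250, 162). I saw no movement of the jar or the loupe.
- **Reacher:** it looks flat in both pictures. The gap between grip and trigger matches the start.

**What went wrong**
- **Tool rolled in the grip:** when I eased the trigger over the bowl, the reacher rolled about 25° in the fingers. The downward force reading fell from about 2.4 N to 1.0 N, so its jaws may have touched the bowl rim lightly.
- **How it was mended:** I lifted off and gripped firmly again. The tool levelled itself as I lowered it onto the shelf.

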